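# Count to the third gap and put the sharpening stone away

### The arm

A 7-joint arm with a two-finger parallel gripper is mounted at the origin on the work surface. World frame = base frame: x ahead of the robot, y to its left, z up, the work surface at z = 0. Lengths are in m, angles in rad, forces in N, time in s.
With the tool pointing down it reaches from about 0.4 to 0.875 m from the base axis. Payload 4.4 kg.
Tool frame: the origin (TCP) lies at the centre of the arm's flange, where the gripper is bolted on; the fingertips stand 173 mm ahead of it and the grasp point (between the pads) lies 155 mm ahead of it (arm.nose_length is the distance from the TCP to the fingertips, in m); z points along the fingers, y is the direction in which the jaws open and shut (so a half turn about z gives the same grasp; the last joint's range is limited). The gripper opens to 85 mm and grips with 20 to 120 N. Pads are 22 mm wide; open, the fingers measure 114 mm over their backs; the gripper's body (76 mm by 85 mm) begins 54 mm behind the grasp point. The pads swing forward as they close: fully open they stand 13 mm farther back than shut.
Start: joints at [-1.308, 0.628, 0.038, 1.517, -0.027, 0.996, -0.02], TCP at [0.21, 0.615, 0.405] pointing down, gripper open.
Joint ranges: [-3.06, 3.06], [-0.37, 2.12], [-1.25, 1.32], [0.18, 2.47], [-1.1, 4.24], [0.23, 1.98], [-2.94, 2.94]. Speed limits (rad/s): [2.57, 2.57, 3.14, 3.14, 3.14, 3.14, 3.14].

### API

Orientations are given as a rotation vector (axis times angle).
In Python, from workcell import arm gives the robot as it stands. The module is installed in compiled form; this text tells all that it offers.
- The arm moves only by the tool apply_moves, never from a script. Its argument "plan" is a list of rows, each an object of numbers: "dx", "dy", "dz": the shift along the tool's x, y, z in mm; "wx", "wy", "wz": the turn, a rotation vector about the tool's x, y, z in rad; "hand": the closure, from 0 (fully open) to 1 (shut). A call has 1 to 5 rows; each row shifts and turns the commanded pose from where the row before left it, along the tool's axes as they then stand; what a row does not reach is not made up. A row lasts 1/8 s, in which the tool goes at most 62.5 mm and 10.7 degrees, less where a joint would pass 70% of its speed; a pose out of reach is approached as far as the arm can. A call is refused whole if a number of a shift passes 62.5 or a number of a turn 0.188, either way. A call with a gripper value outside its range is refused whole. The fingers move at their own pace and stop on an object; "grip_force" is the grip in N (left out, the last holds). Time passes only in rows, so rows that do not move let the fingers close. It gives the time, the measured TCP pose, the force and the opening at its end, in the units of the state.
- arm.sense(): the state, without advancing time (a new reading comes with each control period).
- arm.snapshot(name): name is "scene" or "top"; returns a dict with "frame" (384x512x3 uint8, blue, green, red), "vertical_fov" (degrees; the focal length in pixels is half the picture's height over the tangent of half this angle, whatever the lens; pixels are square), "cx", "cy" (the principal point, pixels), "R" (3x3) and "t" (3): a world point X has camera coordinates R X + t. Camera axes: x right, y down, z forward; pixel columns grow to the right and rows downward; lengths in m; the calibration is good to about 2 mm. A picture is of the moment at which its call begins. There is no depth.
- arm.hand_in(): hands the job in, once; it reports no verdict.
Trained networks look in a picture, given as the dict that the camera call returned (one of the last four; its "shot" number tells which), for a name from the list of things; names that differ only in an ending like _2 or _b are one class to them, and where a whole thing is asked for, a point or a joint stands for the part that bears it (a point fixed in the world has none). Each returns a list of dicts, best first, with "conf" (0 to 1); they miss things now and then, are a little off and sometimes report something else, mostly with a low value. They report only what shows in the picture. A call takes as long as a camera call. They do not tell look-alikes from the thing itself.
- arm.regions_of(picture, query): "pixels" (384x512 bool, what is visible of it) and "location" ([column, row] as shares, 0 to 1, of the picture: columns of its width, rows of its height, amid what is visible of it).
- arm.pinpoint(picture, query): "location" ([column, row] as shares, 0 to 1, of the picture: columns of its width, rows of its height: a listed point, or the origin of a listed thing).
The state is a dict: "time_s": time; "joints": joint angles; "joint_vel": joint speeds; "joint_efforts": joint torques, N m; "ee_pos": TCP position; "tool_rot": TCP orientation; "wrist_force": force on the tool from outside, world axes, zero at the start; "wrist_torque": the same for the moment, N m; "grip_width": opening from 0.0 (shut) to 1.0 (fully open).
Only numpy, scipy, OpenCV 4.12 (cv2) and the standard library are available. Lean on these libraries where they do the work, as an engineer would, in place of code of your own. Each camera call takes 0.05 s, during which the arm holds its last target.

### The job

Put the red-and-grey sharpening stone back in its place, the third gap of the divider rack, counting every gap, filled or empty, from the end where the yellow oil can stands. First count by touch: run a fingertip along the tops of the dividers, beginning on the end divider beside the oil can and touching the next two in turn, one at a time, which brings you to the third gap. Then gently push the stone along the board, without pinching it, picking it up or tipping it over, into that gap until it is fully home against the back board, and leave everything else where it is.

Things in the scene. Friction and masses are not known exactly. Their poses are not given: they have to be found in the camera images.
- rack: Sharpening station, fixed: plywood base board 300 x 520 x 9 mm carrying a divider rack. Origin: centre of the board's underside, on the bench; x from the open mouths towards the back board (away from the robot, within 0.2 rad), y along the row of gaps, z up. Seven dividers (y = 132, 88, 44, 0, -44, -88, -132 mm) make six gaps 35 mm wide. The board is bare from x = -150 mm to the mouths.
- gap_mouths (a point): Middle of the row of gap mouths, on the board's top (9 mm above the bench), 45 mm along x from the rack's origin; axes as the rack. Gap centres lie at y = 110, 66, 22, -22, -66, -110 mm. The divider tops are 56 mm above this point. The gaps are open above and in front.
- back_stop (a point): Foot of the back board's inner face, in the middle of the row, on the board's top, 135 mm along x from the rack's origin; axes as the rack. The gaps end here. The back board is 66 mm high above the base board.
- stone: Loose combination sharpening stone, terracotta-red one side, grey the other, standing on edge on the board before the rack: 110 mm long (x), 28 mm thick (y), 50 mm tall (z), 0.25 to 0.5 kg. Origin: centre of its underside. Starts turned up to 0.35 rad from the rack's x. Either end may go in first. Slides at a few newtons. Fully home, its centre is at rack x = 80 mm and 20 mm of it stands out of the mouth.
- oil_can: Yellow round oil can with a red pointed spout, 46 mm across, 104 mm tall, loose, standing on the board beside one end of the rack, about 78 mm outside the end divider (middle to middle) and level with the gaps: the gaps are counted from the end where it stands. Origin: centre of its base.
- tin: Round aluminium tin of honing paste with a green lid, 62 mm across, 32 mm tall, loose, standing on the board beside the other end of the rack. Origin: centre of its base. Leave alone.
- stone_white: White stone, 110 x 28 x 50 mm like the other, loose, stored home in one of the two filled gaps (centred at y = +110 or -66 mm of the rack; it swaps with the blue one). Origin: centre of its underside. Leave alone.
- stone_blue: Stone plate, blue on one side and bare steel on the other, 110 x 28 x 50 mm, loose, stored home in the other filled gap. Origin: centre of its underside. Leave alone.
- divider0: Fixed dark brown wooden divider, the end divider on the rack's +y side: 9 mm thick, 90 mm long, 56 mm tall, with a rounded front nose and a flat top. Origin: foot of its front end, at the gap mouths, on the board's top (its top is 56 mm above this); x along the divider towards the back board.
- divider1: Fixed dark brown wooden divider, inner divider number 1 counted from the rack's +y end: 9 mm thick, 90 mm long, 56 mm tall, with a rounded front nose and a flat top. Origin: foot of its front end, at the gap mouths, on the board's top (its top is 56 mm above this); x along the divider towards the back board.
- divider2: Fixed dark brown wooden divider, inner divider number 2 counted from the rack's +y end: 9 mm thick, 90 mm long, 56 mm tall, with a rounded front nose and a flat top. Origin: foot of its front end, at the gap mouths, on the board's top (its top is 56 mm above this); x along the divider towards the back board.
- divider3: Fixed dark brown wooden divider, inner divider number 3 counted from the rack's +y end: 9 mm thick, 90 mm long, 56 mm tall, with a rounded front nose and a flat top. Origin: foot of its front end, at the gap mouths, on the board's top (its top is 56 mm above this); x along the divider towards the back board.
- divider4: Fixed dark brown wooden divider, inner divider number 4 counted from the rack's +y end: 9 mm thick, 90 mm long, 56 mm tall, with a rounded front nose and a flat top. Origin: foot of its front end, at the gap mouths, on the board's top (its top is 56 mm above this); x along the divider towards the back board.
- divider5: Fixed dark brown wooden divider, inner divider number 5 counted from the rack's +y end: 9 mm thick, 90 mm long, 56 mm tall, with a rounded front nose and a flat top. Origin: foot of its front end, at the gap mouths, on the board's top (its top is 56 mm above this); x along the divider towards the back board.
- divider6: Fixed dark brown wooden divider, the end divider on the rack's -y side: 9 mm thick, 90 mm long, 56 mm tall, with a rounded front nose and a flat top. Origin: foot of its front end, at the gap mouths, on the board's top (its top is 56 mm above this); x along the divider towards the back board.
Not all that is in view belongs to the job. What is meant by the oil_can is not turquoise, and is the larger of those in its own colour.

How it is judged:
On the way, in this order (a step that is already met when the one before it is completed fails the run):
1. a fingertip touches the end divider beside the oil can (((y of oil_can in the frame of rack above 0 m and contact force between the fingers and divider0 above 0.3 N) or (y of oil_can in the frame of rack below 0 m and contact force between the fingers and divider6 above 0.3 N))), for 0.05 s.
2. then the next divider (one gap counted) (((y of oil_can in the frame of rack above 0 m and contact force between the fingers and divider1 above 0.3 N) or (y of oil_can in the frame of rack below 0 m and contact force between the fingers and divider5 above 0.3 N))), for 0.05 s.
3. then the divider after that (two gaps counted; the third lies beyond) (((y of oil_can in the frame of rack above 0 m and contact force between the fingers and divider2 above 0.3 N) or (y of oil_can in the frame of rack below 0 m and contact force between the fingers and divider4 above 0.3 N))), for 0.05 s.
4. then the stone is pushed home in the third gap (((y of oil_can in the frame of rack above 0 m and y of stone in the frame of rack between 0.015 and 0.029 m) or (y of oil_can in the frame of rack below 0 m and y of stone in the frame of rack between -0.029 and -0.015 m)) and x of stone in the frame of rack between 0.074 and 0.085 m and z of stone in the frame of rack below 0.013 m and angle between stone's own z axis and vertical below 0.12 rad and angle between the x axis of stone and the x axis of rack, either way round below 0.1 rad), for 0.2 s.
At the end, for the whole second after the job is handed in: The red-and-grey stone stands upright on the board in the third gap from the oil can's end, its front end within 6 mm of the back board, at rest; the oil can, the tin and the two stored stones are within 12 mm of where they were (all of step 4 and linear speed of stone below 0.01 m/s and distance of each of oil_can, tin, stone_white, stone_blue from where it was at the start of the episode below 0.012 m); the robot touches nothing.
It fails at once if the stone is lifted off the board (10 mm) (z of stone in the frame of rack above 0.019 m).
It fails at once if the stone is tipped over (more than 0.4 rad) (angle between stone's own z axis and vertical above 0.4 rad).
It fails at once if the stone is pinched or shoved hard (more than 35 N) (contact force between the fingers and stone above 35 N).
It fails at once if the oil can, the tin or a stored stone is disturbed (moved more than 12 mm) (distance of any of oil_can, tin, stone_white, stone_blue from where it was at the start of the episode above 0.012 m).
It also fails if it takes over 64 s, if anything falls off the work surface, if the arm or the gripper's body presses on something with over 40 N, if the wrist force passes 120 N, or if a joint passes its speed limit or range.

## Working session

There is one attempt and no reset: what is moved stays moved. The work goes in short steps, Python scripts to look and compute and a tool call to move; the robot and the scene stay as the last step left them, time stands still between calls to the robot, and variables do not carry over. Pictures are saved under pics/ and viewed, and the job is handed in when it is done.

Besides the shell and the picture viewer there is one more tool, called after ">>>" as a command line: name --argument value ..., lists and objects as JSON in quotes. apply_moves: Moves the arm, as the interface text tells. Its arguments: {"type":"object","properties":{"plan":{"type":"array"},"grip_force":{"type":"number"}},"required":["plan"]}

```bash
mkdir -p pics; ls; cat > h.py <<'E'
import numpy as np,cv2
from workcell import arm
def shot(n,f):
    s=arm.snapshot(n); cv2.imwrite('pics/'+f,s['frame']); return s
def K(s):
    f=192/np.tan(np.radians(s['vertical_fov'])/2); return f
def ray(s,u,v):
    f=K(s); d=np.array([(u-s['cx'])/f,(v-s['cy'])/f,1]); R=np.array(s['R']);t=np.array(s['t'])
    return -R.T@t, R.T@d
def onz(s,u,v,z):
    o,d=ray(s,u,v); return o+d*(z-o[2])/d[2]
def proj(s,X):
    c=np.array(s['R'])@np.array(X)+np.array(s['t']); f=K(s); return f*c[0]/c[2]+s['cx'],f*c[1]/c[2]+s['cy']
def tri(s1,p1,s2,p2):
    o1,d1=ray(s1,*p1);o2,d2=ray(s2,*p2);d1/=np.linalg.norm(d1);d2/=np.linalg.norm(d2)
    A=np.stack([d1,-d2],1);x=np.linalg.lstsq(A,o2-o1,rcond=None)[0]
    a=o1+d1*x[0];b=o2+d2*x[1]; return (a+b)/2,np.linalg.norm(a-b)
E
python3 - <<'E'
from h import *
S={n:shot(n,n+'0.png') for n in('scene','top')}
for n in S: print(n,S[n]['vertical_fov'],(-np.array(S[n]['R']).T@np.array(S[n]['t'])).round(3))
P={}
for q in ['rack','gap_mouths','back_stop','stone','oil_can','tin','stone_white','stone_blue','divider0','divider1','divider2','divider3','divider4','divider5','divider6']:
    r={}
    for n in S:
        L=arm.pinpoint(S[n],q)
        for d in L[:3]:
            u,v=d['location'][0]*512,d['location'][1]*384
            z=0 if q=='rack' else .009
            print(q,n,round(d['conf'],2),round(u,1),round(v,1),onz(S[n],u,v,z).round(4))
            r.setdefault(n,(u,v))
    if len(r)==2:
        x,e=tri(S['scene'],r['scene'],S['top'],r['top']); print('   tri',x.round(4),round(e,4))
print(arm.sense())
E
```

```text
pics
scene 45.14502406790723 [1.255 0.223 0.802]
top 50.581184853289166 [ 0.515 -0.012  0.964]
rack scene 0.83 280.3 193.0 [0.587  0.0313 0.    ]
rack top 0.83 243.2 224.3 [0.5934 0.0412 0.    ]
   tri [0.5938 0.0371 0.0096] 0.0075
gap_mouths scene 0.89 279.0 204.0 [0.6262 0.0405 0.009 ]
gap_mouths top 0.64 244.7 212.2 [0.6212 0.0373 0.009 ]
gap_mouths top 0.61 264.7 208.2 [ 0.6304 -0.0101  0.009 ]
gap_mouths top 0.29 299.6 208.6 [ 0.6289 -0.0926  0.009 ]
   tri [0.6217 0.0384 0.003 ] 0.0017
back_stop scene 0.76 263.0 237.9 [0.7249 0.0374 0.009 ]
back_stop top 0.79 249.5 172.3 [0.7174 0.0258 0.009 ]
   tri [ 0.7185  0.0305 -0.0023] 0.0088
stone scene 0.84 262.6 172.5 [ 0.5473 -0.0256  0.009 ]
stone scene 0.63 283.0 204.3 [0.6241 0.0492 0.009 ]
stone top 0.95 274.6 247.1 [ 0.5391 -0.0325  0.009 ]
   tri [ 0.5388 -0.0307 -0.0012] 0.0041
oil_can scene 0.77 184.8 194.8 [ 0.6708 -0.1696  0.009 ]
oil_can scene 0.61 154.7 232.6 [ 0.788  -0.1845  0.009 ]
oil_can scene 0.57 144.9 181.4 [ 0.664  -0.2756  0.009 ]
oil_can top 0.85 329.0 194.9 [ 0.6611 -0.1629  0.009 ]
oil_can top 0.65 379.4 199.
[... 3168 characters left out ...]
0.1485] 0.2132
{'time_s': 1.6, 'joints': array([-1.30780022,  0.62839711,  0.03845312,  1.5173782 , -0.02702566,
        0.99631915, -0.02003558]), 'joint_vel': array([0.00044049, 0.00082543, 0.00094232, 0.00014777, 0.00063374,
       0.00064957, 0.00105969]), 'joint_efforts': array([-5.55864026e-04, -5.63257706e+01,  1.22547336e+00, -1.93781787e+01,
        1.10272685e-02,  1.54748115e-03,  9.26663375e-06]), 'ee_pos': array([0.20984762, 0.61521149, 0.40472142]), 'tool_rot': array([-5.14190836e-01, -3.09914377e+00, -4.30018200e-05]), 'wrist_force': array([-0.27310288, -0.29293993,  0.25871141]), 'wrist_torque': array([ 0.0461567 , -0.0234879 , -0.00759153]), 'grip_width': 1.0011737807163594}
```

View pictures.

```bash
python3 - <<'E'
import cv2
a=cv2.imread('pics/top0.png');cv2.imwrite('pics/top0z.png',cv2.resize(a[110:290,140:400],None,fx=3,fy=3,interpolation=cv2.INTER_CUBIC))
a=cv2.imread('pics/scene0.png');cv2.imwrite('pics/scene0z.png',cv2.resize(a[90:270,130:390],None,fx=3,fy=3,interpolation=cv2.INTER_CUBIC))
E
```

```text
(no output)
```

View pics/top0z.png

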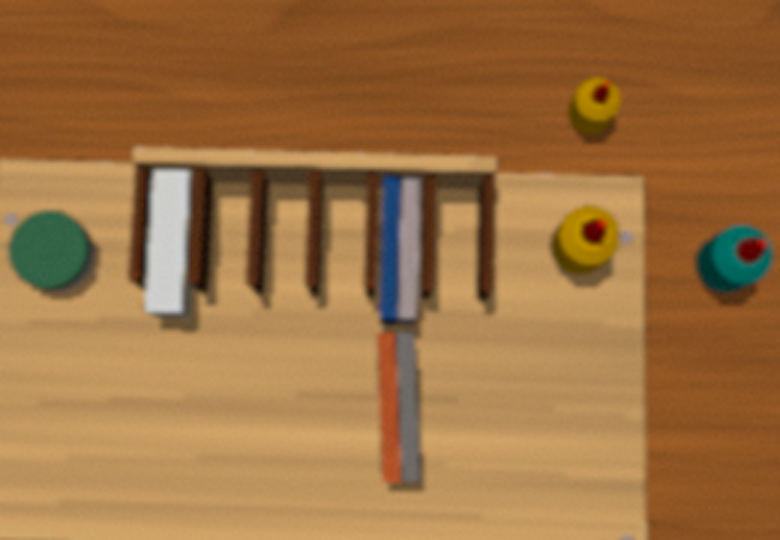

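View pics/scene0z.png

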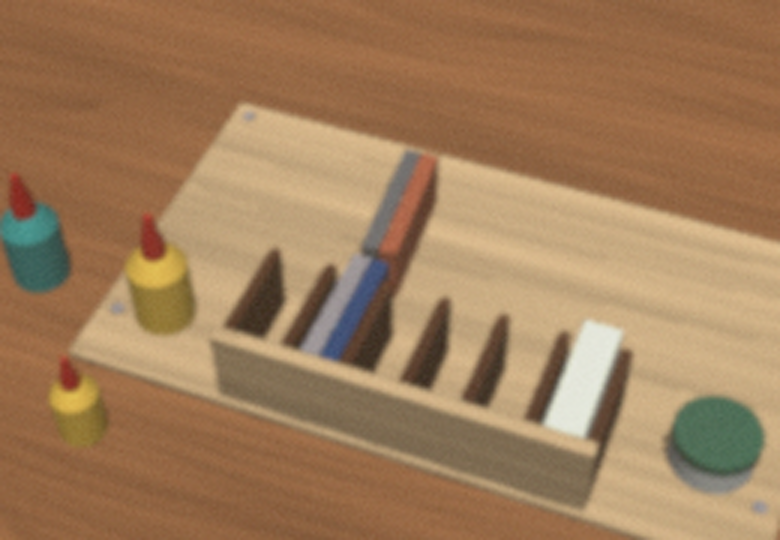

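View pics/scene0.png

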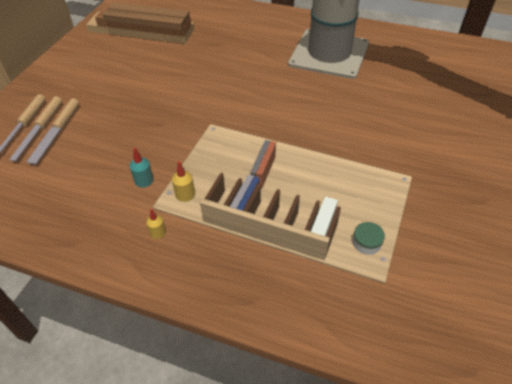

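```bash
python3 - <<'E'
import cv2
a=cv2.imread('pics/top0.png')
cv2.imwrite('pics/top0a.png',cv2.resize(a[150:230,180:310],None,fx=6,fy=6,interpolation=cv2.INTER_CUBIC))
cv2.imwrite('pics/top0b.png',cv2.resize(a[200:290,220:310],None,fx=6,fy=6,interpolation=cv2.INTER_CUBIC))
E
```

```text
(no output)
```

View pics/top0.png

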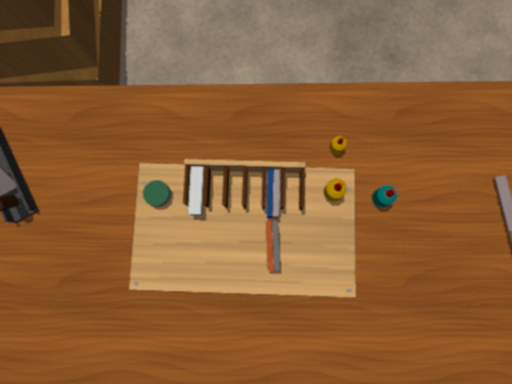

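View pics/top0a.png

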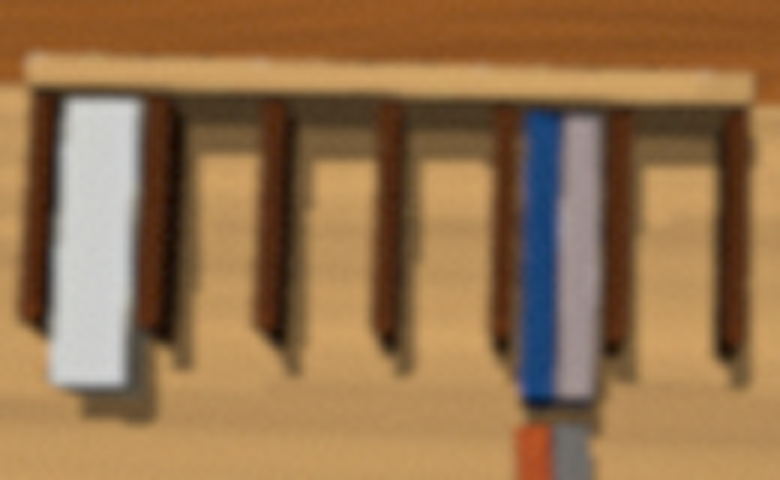

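View pics/top0b.png

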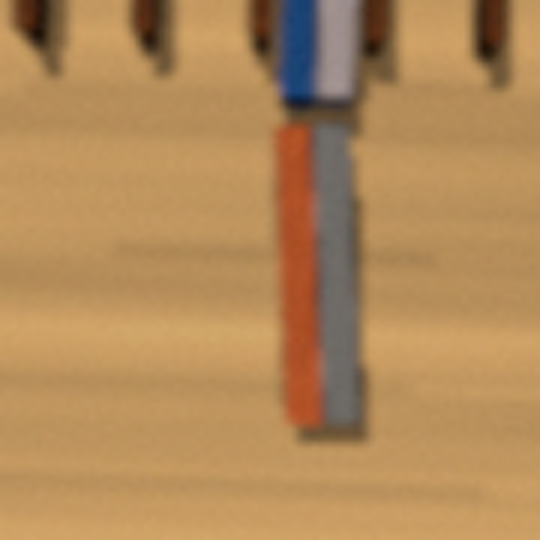

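```bash
cat >> h.py <<'E'
def rk(p,X):
    c,s=np.cos(p[2]),np.sin(p[2]); return np.array([p[0]+c*X[0]-s*X[1],p[1]+s*X[0]+c*X[1],X[2]])
def inv(p,X):
    c,s=np.cos(p[2]),np.sin(p[2]); d=np.array(X[:2])-p[:2]; return np.array([c*d[0]+s*d[1],-s*d[0]+c*d[1]])
E
python3 - <<'E'
from h import *
from scipy.optimize import least_squares
S={n:arm.snapshot(n) for n in('scene','top')}
m=.001
O=[('top',(354.7,168.7),(150,-260,9)),('top',(140,163.5),(150,260,9)),('top',(131,290),(-150,260,9)),('top',(355,296),(-150,-260,9)),
('scene',(211,125),(-150,-260,9)),('scene',(411,180),(-150,260,9)),('scene',(154.5,207.5),(150,-260,9)),
('top',(266.8,217),(25,-52,59)),('top',(280,216.7),(25,-80,59)),('top',(188.3,214.5),(25,124,59)),('top',(201.7,214.5),(25,96,59))]
f=lambda p:np.concatenate([np.subtract(proj(S[n],rk(p,np.array(X)*m)),uv) for n,uv,X in O])
r=least_squares(f,[.58,.03,0],loss='soft_l1');p=r.x;print(p.round(4));print(f(p).reshape(-1,2).round(1))
np.save('p.npy',p)
C=[onz(S['top'],u,v,.059) for u,v in [(266.2,220.8),(278.7,220.8),(280,271.2),(267.8,271.2)]]
for c in C: print(c.round(4),(inv(p,c)*1e3).round(1))
im=S['top']['frame'].copy();im=cv2.resize(im,None,fx=3,fy=3,interpolation=cv2.INTER_CUBIC)
for y in (132,88,44,0,-44,-88,-132):
    for yy in(-4.5,4.5):
        a=[tuple(int(round(v*3+1)) for v in proj(S['top'],rk(p,np.array(X)*m))) for X in((45,y+yy,65),(135,y+yy,65))]
        cv2.line(im,*a,(0,255,0),1)
cv2.imwrite('pics/ov.png',im[330:870,420:1200])
E
```

```text
[ 0.5835  0.0385 -0.0345]
[[ 0.1 -0.1]
 [-0.8 -0.3]
 [-1.9  0.2]
 [ 1.   1.5]
 [-1.8 -2.1]
 [-0.2 -4.8]
 [-3.2 -1.8]
 [-0.2 -0.9]
 [-0.8 -0.3]
 [-0.1 -0.6]
 [-1.1 -0.3]]
[ 0.596  -0.0134  0.059 ] [ 14.4 -51.4]
[ 0.5959 -0.0412  0.059 ] [ 15.1 -79.2]
[ 0.4856 -0.0426  0.059 ] [-95.  -84.4]
[ 0.4857 -0.016   0.059 ] [-95.8 -57.8]
```

View pics/ov.png

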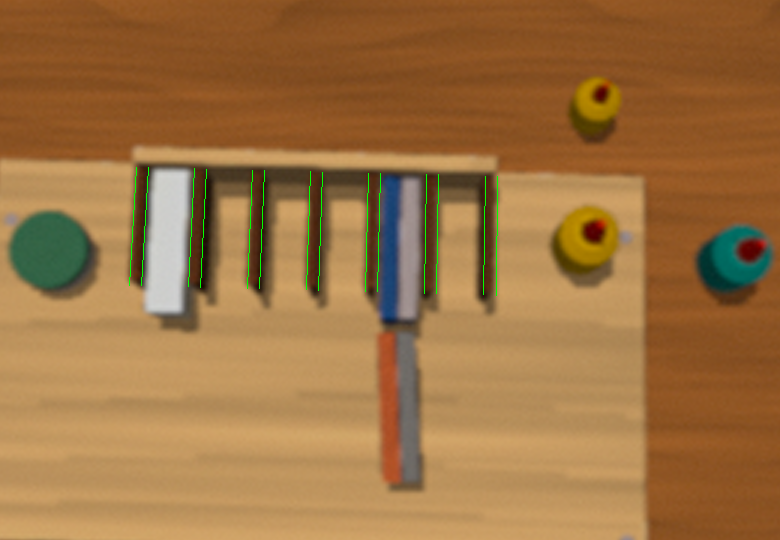

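>>> apply_moves --plan '[{"wz":0.182,"hand":1},{"wz":0.182,"hand":1},{"wz":0.182,"hand":1},{"wz":0.182,"hand":1},{"wz":0.182,"hand":1}]' --grip_force 20

```text
validation failed for argument at $.pl...
```

>>> apply_moves --plan '[{"wz":0.182,"hand":1},{"wz":0.185,"hand":1},{"dx":-49,"dy":33,"hand":1},{"dx":-49,"dy":33,"hand":1},{"dx":-49,"dy":33,"hand":1}]'

```text
validation failed for argument at $.pl...
```

>>> apply_moves --plan '[{"dx":-49,"dy":33,"hand":1},{"dx":-49,"dy":33,"hand":1},{"dx":-49,"dy":33,"hand":1},{"dx":-49,"dy":33,"hand":1},{"dx":-49,"dy":33,"hand":1}]'

```text
validation failed for argument at $.pl...
```

>>> apply_moves --plan '[{"dx":-49,"dy":33,"hand":1},{"dx":-49,"dy":33,"hand":1},{"dx":-49,"dy":33,"hand":1},{"dx":-49,"dy":33,"hand":1},{"hand":1}]'

```text
validation failed for argument at $.pl...
```

```bash
cat >> h.py <<'E'
from scipy.spatial.transform import Rotation as Ro
def st():
    s=arm.sense(); p=np.load('p.npy'); R=Ro.from_rotvec(s['tool_rot']).as_matrix(); tip=s['ee_pos']+R[:,2]*arm.nose_length
    print('t',round(s['time_s'],2),'tip rack',(inv(p,tip)*1e3).round(1),'z',round(tip[2]*1e3,1),'F',s['wrist_force'].round(2),'grip',round(s['grip_width'],3),'j',s['joints'].round(2))
    c,sn=np.cos(p[2]),np.sin(p[2]);Rk=np.array([[c,-sn,0],[sn,c,0],[0,0,1]])
    print('tool axes in rack',(Rk.T@R).round(3).tolist())
    return s
E
python3 -c "
from h import *
st()"
```

```text
t 1.7 tip rack [-393.2  563.5] z 231.3 F [-0.3  -0.64 -0.01] grip 0.999 j [-1.31  0.63  0.04  1.52 -0.03  1.   -0.02]
tool axes in rack [[-0.957, 0.29, -0.0], [0.29, 0.957, -0.0], [0.0, -0.0, -1.0]]
```

>>> apply_moves --plan '[{"dx":0,"dy":0,"dz":0,"wx":0,"wy":0,"wz":0.182,"hand":1}]'

```text
time_s: 1.82
ee_pos: [0.2101, 0.6151, 0.4047]
tool_rot: [-0.801, -3.037, -0.0]
wrist_force: [-1.1, 0.4, 0.0]
grip_width: 0.818
```

>>> apply_moves --plan '[{"dx":0,"dy":0,"dz":0,"wx":0,"wy":0,"wz":0.182,"hand":1},{"dx":0,"dy":0,"dz":0,"wx":0,"wy":0,"wz":0.182,"hand":1},{"dx":0,"dy":0,"dz":0,"wx":0,"wy":0,"wz":0.182,"hand":1},{"dx":0,"dy":0,"dz":0,"wx":0,"wy":0,"wz":0.182,"hand":1},{"dx":0,"dy":0,"dz":0,"wx":0,"wy":0,"wz":0.182,"hand":1}]' --grip_force 20

```text
time_s: 2.45
ee_pos: [0.2098, 0.6152, 0.4047]
tool_rot: [-2.056, -2.376, 0.0]
wrist_force: [-0.3, -0.0, -0.6]
grip_width: -0.003
```

>>> apply_moves --plan '[{"dx":0,"dy":0,"dz":0,"wx":0,"wy":0,"wz":0.185,"hand":1},{"dx":-49,"dy":33,"dz":0,"wx":0,"wy":0,"wz":0,"hand":1},{"dx":-49,"dy":33,"dz":0,"wx":0,"wy":0,"wz":0,"hand":1},{"dx":-49,"dy":33,"dz":0,"wx":0,"wy":0,"wz":0,"hand":1},{"dx":-49,"dy":33,"dz":0,"wx":0,"wy":0,"wz":0,"hand":1}]'

```text
time_s: 3.08
ee_pos: [0.3357, 0.4132, 0.4049]
tool_rot: [-2.26, -2.183, -0.001]
wrist_force: [1.2, -0.0, 0.6]
grip_width: 0.006
```

>>> apply_moves --plan '[{"dx":-49,"dy":33,"dz":0,"wx":0,"wy":0,"wz":0,"hand":1},{"dx":-49,"dy":33,"dz":0,"wx":0,"wy":0,"wz":0,"hand":1},{"dx":-49,"dy":33,"dz":0,"wx":0,"wy":0,"wz":0,"hand":1},{"dx":-49,"dy":33,"dz":0,"wx":0,"wy":0,"wz":0,"hand":1},{"dx":-49,"dy":33,"dz":0,"wx":0,"wy":0,"wz":0,"hand":1}]'

```text
time_s: 3.7
ee_pos: [0.4921, 0.1626, 0.405]
tool_rot: [-2.26, -2.183, -0.002]
wrist_force: [0.2, 1.7, -0.5]
grip_width: 0.002
```

```bash
python3 -c "
from h import *
st()"
```

```text
t 3.7 tip rack [-95.5 121. ] z 231.6 F [ 0.19  1.68 -0.54] grip 0.002 j [-0.66  0.47  0.41  1.89 -0.25  0.83 -0.15]
tool axes in rack [[0.0, 1.0, 0.001], [1.0, -0.0, 0.001], [0.001, 0.001, -1.0]]
```

>>> apply_moves --plan '[{"dx":-50,"dy":34,"dz":0,"wx":0,"wy":0,"wz":0,"hand":1},{"dx":-50,"dy":34,"dz":0,"wx":0,"wy":0,"wz":0,"hand":1},{"dx":-50,"dy":34,"dz":0,"wx":0,"wy":0,"wz":0,"hand":1},{"dx":-50,"dy":34,"dz":0,"wx":0,"wy":0,"wz":0,"hand":1},{"dx":-50,"dy":34,"dz":0,"wx":0,"wy":0,"wz":0,"hand":1}]'

```text
time_s: 4.32
ee_pos: [0.6534, -0.0933, 0.4048]
tool_rot: [-2.26, -2.183, -0.001]
wrist_force: [0.6, 0.7, 0.5]
grip_width: -0.005
```

>>> apply_moves --plan '[{"dx":0,"dy":0,"dz":50,"wx":0,"wy":0,"wz":0,"hand":1},{"dx":0,"dy":0,"dz":50,"wx":0,"wy":0,"wz":0,"hand":1},{"dx":0,"dy":0,"dz":40,"wx":0,"wy":0,"wz":0,"hand":1},{"dx":0,"dy":0,"dz":0,"wx":0,"wy":0,"wz":0,"hand":1},{"dx":0,"dy":0,"dz":0,"wx":0,"wy":0,"wz":0,"hand":1}]'

```text
time_s: 4.95
ee_pos: [0.6532, -0.092, 0.2663]
tool_rot: [2.258, 2.181, 0.002]
wrist_force: [0.9, 0.6, 0.5]
grip_width: -0.002
```

```bash
python3 - <<'E'
from h import *
st()
S=[shot(n,n+'1.png') for n in('top','scene')]
a=cv2.resize(S[0]['frame'][110:290,140:400],None,fx=3,fy=3);cv2.imwrite('pics/t1.png',a)
a=cv2.resize(S[1]['frame'][90:270,130:390],None,fx=3,fy=3);cv2.imwrite('pics/s1.png',a)
E
```

```text
t 4.95 tip rack [  74.6 -128. ] z 92.9 F [0.86 0.59 0.51] grip -0.002 j [-0.09  0.83  0.32  1.61 -0.35  0.76  0.36]
tool axes in rack [[0.0, 1.0, 0.002], [1.0, -0.0, -0.0], [-0.0, 0.002, -1.0]]
```

View pics/s1.png

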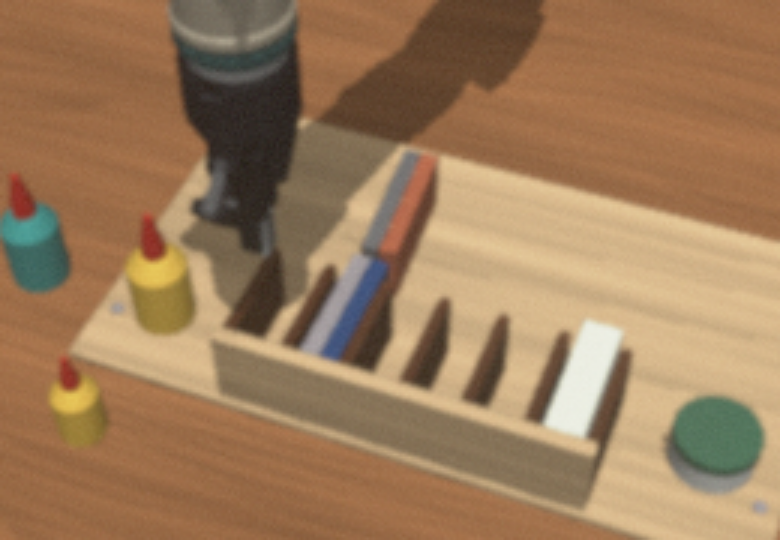

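View pics/t1.png

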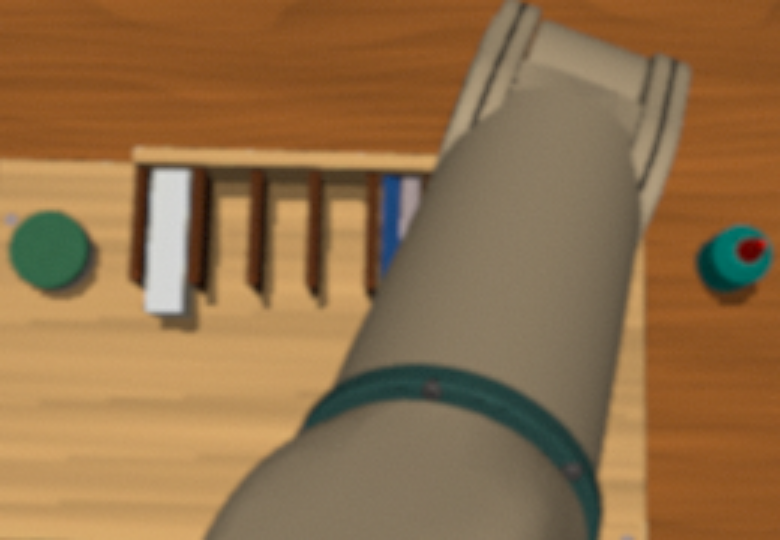

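>>> apply_moves --plan '[{"dx":-3,"dy":0,"dz":12,"wx":0,"wy":0,"wz":0,"hand":1},{"dx":0,"dy":0,"dz":10,"wx":0,"wy":0,"wz":0,"hand":1},{"dx":0,"dy":0,"dz":2,"wx":0,"wy":0,"wz":0,"hand":1},{"dx":0,"dy":0,"dz":0,"wx":0,"wy":0,"wz":0,"hand":1}]'

```text
time_s: 5.55
ee_pos: [0.6522, -0.0947, 0.2403]
tool_rot: [-2.26, -2.182, 0.001]
wrist_force: [0.5, -0.1, 0.5]
grip_width: -0.003
```

>>> apply_moves --plan '[{"dx":0,"dy":0,"dz":2,"wx":0,"wy":0,"wz":0,"hand":1},{"dx":0,"dy":0,"dz":0,"wx":0,"wy":0,"wz":0,"hand":1}]'

```text
time_s: 5.8
ee_pos: [0.6523, -0.0946, 0.2387]
tool_rot: [-2.26, -2.182, -0.0]
wrist_force: [0.5, -0.5, 0.8]
grip_width: 0.002
```

>>> apply_moves --plan '[{"dx":0,"dy":0,"dz":2,"wx":0,"wy":0,"wz":0,"hand":1},{"dx":0,"dy":0,"dz":0,"wx":0,"wy":0,"wz":0,"hand":1}]'

```text
time_s: 6.05
ee_pos: [0.6524, -0.0948, 0.2385]
tool_rot: [2.26, 2.182, 0.001]
wrist_force: [-4.4, 1.6, 11.1]
grip_width: -0.001
```

>>> apply_moves --plan '[{"dx":0,"dy":0,"dz":-14,"wx":0,"wy":0,"wz":0,"hand":1},{"dx":22,"dy":0,"dz":0,"wx":0,"wy":0,"wz":0,"hand":1},{"dx":22,"dy":0,"dz":0,"wx":0,"wy":0,"wz":0,"hand":1},{"dx":0,"dy":0,"dz":0,"wx":0,"wy":0,"wz":0,"hand":1}]'

```text
time_s: 6.55
ee_pos: [0.6539, -0.0459, 0.2499]
tool_rot: [-2.252, -2.187, -0.002]
wrist_force: [0.5, -0.1, 0.6]
grip_width: 0.001
```

>>> apply_moves --plan '[{"dx":0,"dy":0,"dz":8,"wx":0,"wy":0,"wz":0,"hand":1},{"dx":0,"dy":0,"dz":4,"wx":0,"wy":0,"wz":0,"hand":1},{"dx":0,"dy":0,"dz":2,"wx":0,"wy":0,"wz":0,"hand":1},{"dx":0,"dy":0,"dz":0,"wx":0,"wy":0,"wz":0,"hand":1}]'

```text
time_s: 7.05
ee_pos: [0.6534, -0.0519, 0.2385]
tool_rot: [-2.261, -2.18, 0.0]
wrist_force: [-4.6, 1.0, 15.6]
grip_width: -0.001
```

>>> apply_moves --plan '[{"dx":0,"dy":0,"dz":-14,"wx":0,"wy":0,"wz":0,"hand":1},{"dx":22,"dy":0,"dz":0,"wx":0,"wy":0,"wz":0,"hand":1},{"dx":22,"dy":0,"dz":0,"wx":0,"wy":0,"wz":0,"hand":1},{"dx":0,"dy":0,"dz":0,"wx":0,"wy":0,"wz":0,"hand":1}]'

```text
time_s: 7.55
ee_pos: [0.6553, -0.002, 0.2498]
tool_rot: [-2.251, -2.187, -0.001]
wrist_force: [-0.5, -0.1, 0.8]
grip_width: 0.004
```

>>> apply_moves --plan '[{"dx":0,"dy":0,"dz":8,"wx":0,"wy":0,"wz":0,"hand":1},{"dx":0,"dy":0,"dz":4,"wx":0,"wy":0,"wz":0,"hand":1},{"dx":0,"dy":0,"dz":2,"wx":0,"wy":0,"wz":0,"hand":1},{"dx":0,"dy":0,"dz":0,"wx":0,"wy":0,"wz":0,"hand":1}]'

```text
time_s: 8.05
ee_pos: [0.655, -0.0079, 0.2385]
tool_rot: [-2.261, -2.18, 0.0]
wrist_force: [-3.9, 1.4, 14.8]
grip_width: 0.004
```

```bash
python3 - <<'E'
from h import *
st()
S=shot('scene','scene2.png')
a=cv2.resize(S['frame'][90:270,130:390],None,fx=3,fy=3);cv2.imwrite('pics/s2.png',a)
E
```

```text
t 8.05 tip rack [ 72.9 -43.8] z 65.1 F [-3.85  1.39 14.77] grip 0.004 j [-0.21  0.86  0.32  1.63 -0.38  0.71  0.25]
tool axes in rack [[0.002, 1.0, -0.001], [1.0, -0.002, 0.001], [0.001, -0.001, -1.0]]
```

View pics/s2.png

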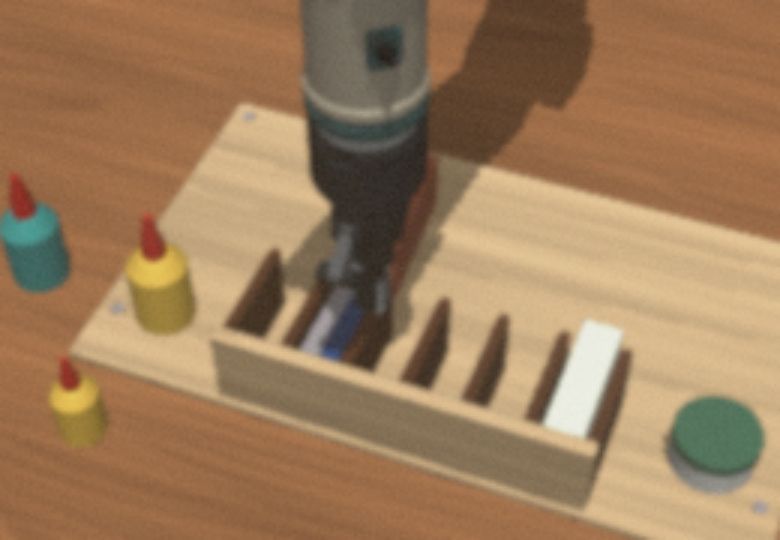

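>>> apply_moves --plan '[{"dx":0,"dy":0,"dz":-45,"wx":0,"wy":0,"wz":0,"hand":1},{"dx":-22,"dy":-40,"dz":0,"wx":0,"wy":0,"wz":0,"hand":0.3},{"dx":-22,"dy":-40,"dz":0,"wx":0,"wy":0,"wz":0,"hand":0.3},{"dx":-22,"dy":-41,"dz":0,"wx":0,"wy":0,"wz":0,"hand":0.3},{"dx":-17,"dy":0,"dz":0,"wx":0,"wy":0.1,"wz":0,"hand":0.3}]'

```text
time_s: 8.72
ee_pos: [0.528, -0.0856, 0.2811]
tool_rot: [-2.205, -2.129, -0.107]
wrist_force: [0.3, -1.0, -0.5]
grip_width: 0.701
```

>>> apply_moves --plan '[{"dx":0,"dy":0,"dz":0,"wx":0,"wy":0,"wz":0,"hand":0.3},{"dx":0,"dy":0,"dz":0,"wx":0,"wy":0,"wz":0,"hand":0.3}]'

```text
time_s: 8.98
ee_pos: [0.532, -0.0852, 0.2815]
tool_rot: [-2.209, -2.133, -0.11]
wrist_force: [0.2, 0.8, -0.0]
grip_width: 0.702
```

```bash
python3 - <<'E'
from h import *
st()
S=shot('scene','scene3.png')
a=cv2.resize(S['frame'][90:270,130:390],None,fx=3,fy=3);cv2.imwrite('pics/s3.png',a)
E
```

```text
t 8.97 tip rack [ -47.2 -108.2] z 109.0 F [ 0.22  0.77 -0.02] grip 0.702 j [-0.    0.66  0.22  1.94 -0.42  0.61  0.48]
tool axes in rack [[0.001, 1.0, 0.0], [0.995, -0.001, 0.099], [0.099, 0.0, -0.995]]
```

View pics/s3.png

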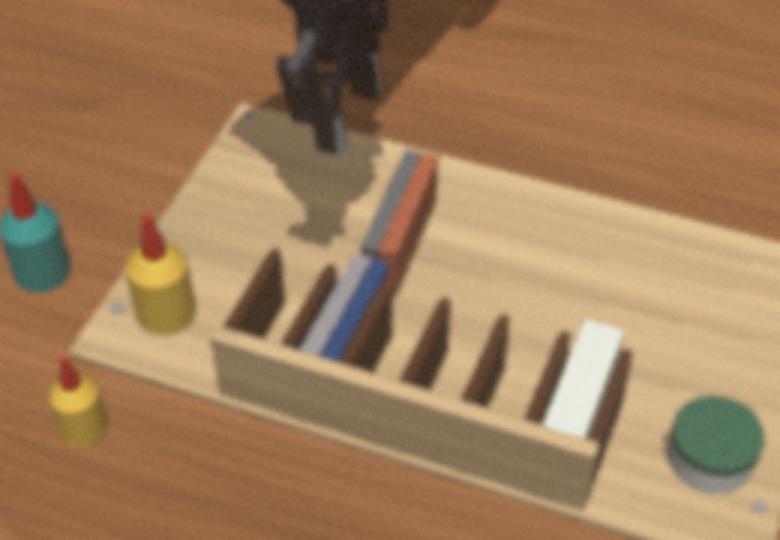

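>>> apply_moves --plan '[{"dx":-4,"dy":0,"dz":40,"wx":0,"wy":0,"wz":0,"hand":0.3},{"dx":-4,"dy":0,"dz":40,"wx":0,"wy":0,"wz":0,"hand":0.3},{"dx":-1.5,"dy":0,"dz":14,"wx":0,"wy":0,"wz":0,"hand":0.3},{"dx":0,"dy":0,"dz":0,"wx":0,"wy":0,"wz":0,"hand":0.3}]'

```text
time_s: 9.52
ee_pos: [0.5316, -0.0847, 0.1866]
tool_rot: [-2.206, -2.133, -0.109]
wrist_force: [-0.3, 0.1, 0.4]
grip_width: 0.7
```

```bash
python3 - <<'E'
from h import *
st()
S=shot('scene','scene4.png')
a=cv2.resize(S['frame'][90:270,130:390],None,fx=3,fy=3);cv2.imwrite('pics/s4.png',a)
S=shot('top','top4.png')
a=cv2.resize(S['frame'][110:290,140:400],None,fx=3,fy=3);cv2.imwrite('pics/t4.png',a)
E
```

```text
t 9.53 tip rack [ -47.9 -107.6] z 14.1 F [-0.31  0.14  0.41] grip 0.7 j [ 0.06  0.82  0.12  1.97 -0.49  0.41  0.56]
tool axes in rack [[-0.001, 1.0, -0.002], [0.995, 0.001, 0.1], [0.1, -0.002, -0.995]]
```

View pics/s4.png

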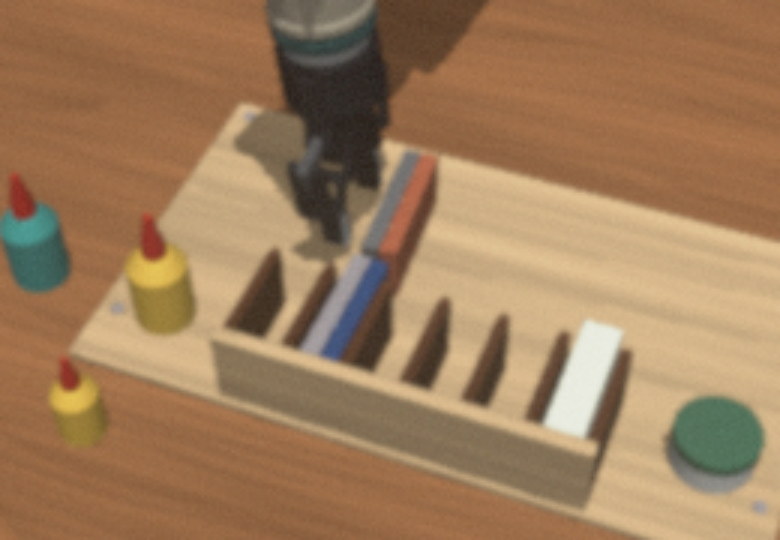

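View pics/t4.png

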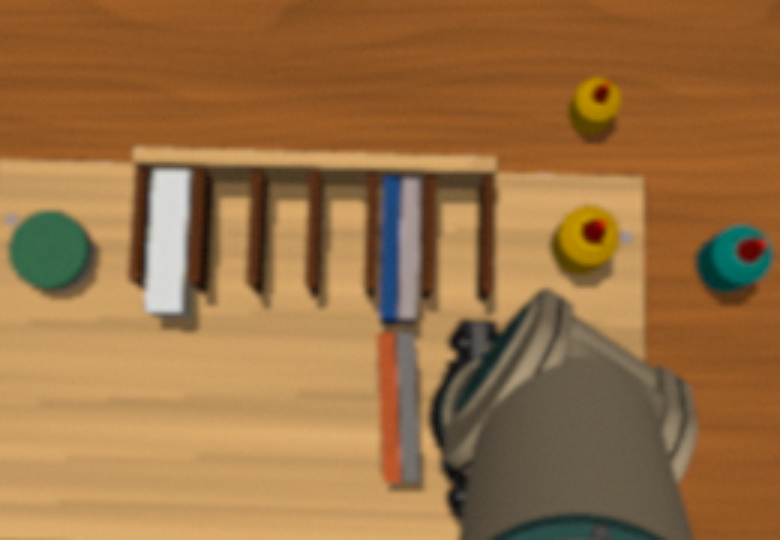

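>>> apply_moves --plan '[{"dx":5,"dy":0,"dz":0.5,"wx":0,"wy":0,"wz":0,"hand":0.3},{"dx":5,"dy":0,"dz":0.5,"wx":0,"wy":0,"wz":0,"hand":0.3},{"dx":4,"dy":0,"dz":0.4,"wx":0,"wy":0,"wz":0,"hand":0.3},{"dx":4,"dy":0,"dz":0.4,"wx":0,"wy":0,"wz":0,"hand":0.3},{"dx":4,"dy":0,"dz":0.4,"wx":0,"wy":0,"wz":0,"hand":0.3}]'

```text
time_s: 10.25
ee_pos: [0.5321, -0.0641, 0.1874]
tool_rot: [-2.21, -2.133, -0.109]
wrist_force: [-0.4, -2.4, 2.1]
grip_width: 0.704
```

>>> apply_moves --plan '[{"dx":4,"dy":0,"dz":0.4,"wx":0,"wy":0,"wz":0,"hand":0.3},{"dx":4,"dy":0,"dz":0.4,"wx":0,"wy":0,"wz":0,"hand":0.3}]'

```text
time_s: 10.5
ee_pos: [0.5328, -0.0558, 0.1873]
tool_rot: [-2.211, -2.132, -0.11]
wrist_force: [-0.4, -3.7, 1.5]
grip_width: 0.701
```

```bash
cat > look.py <<'E'
from h import *
import sys
st();p=np.load('p.npy')
S=shot('top','top%s.png'%sys.argv[1])
a=cv2.resize(S['frame'][110:290,140:400],None,fx=3,fy=3);cv2.imwrite('pics/t%s.png'%sys.argv[1],a)
for d in arm.regions_of(S,'stone')[:2]:
    m=d['pixels'].astype(np.uint8); c=cv2.minAreaRect(cv2.findNonZero(m)); 
    B=[inv(p,onz(S,u+.0,v+.0,.059))*1e3 for u,v in cv2.boxPoints(c)]
    print(round(d['conf'],2),m.sum(),(inv(p,onz(S,*c[0],.059))*1e3).round(1),[b.round(1).tolist() for b in B])
E
python3 look.py 5
```

```text
t 10.5 tip rack [-47.3 -78.8] z 14.7 F [-0.38 -3.67  1.45] grip 0.701 j [ 0.01  0.82  0.12  1.98 -0.5   0.4   0.52]
tool axes in rack [[0.002, 1.0, 0.001], [0.995, -0.002, 0.099], [0.099, 0.001, -0.995]]
0.74 485 [-39.  -55.3] [[-93.3, -38.9], [17.3, -42.2], [16.4, -72.1], [-94.1, -68.1]]
0.28 20263 [0.2 0.2] [[-147.3, 244.2], [153.1, 261.9], [154.2, -254.3], [-143.0, -244.9]]
```

View pics/t5.png

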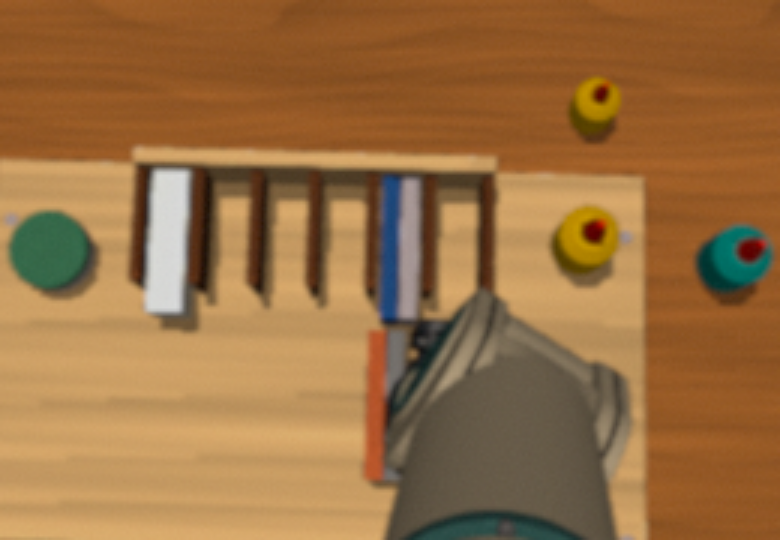

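>>> apply_moves --plan '[{"dx":4,"dy":0,"dz":0.4,"wx":0,"wy":0,"wz":0,"hand":0.3},{"dx":4,"dy":0,"dz":0.4,"wx":0,"wy":0,"wz":0,"hand":0.3},{"dx":4,"dy":0,"dz":0.4,"wx":0,"wy":0,"wz":0,"hand":0.3},{"dx":4,"dy":0,"dz":0.4,"wx":0,"wy":0,"wz":0,"hand":0.3},{"dx":4,"dy":0,"dz":0.4,"wx":0,"wy":0,"wz":0,"hand":0.3}]'

```text
time_s: 11.22
ee_pos: [0.5333, -0.0351, 0.1872]
tool_rot: [-2.209, -2.133, -0.11]
wrist_force: [-0.4, -4.6, 1.3]
grip_width: 0.702
```

>>> apply_moves --plan '[{"dx":4,"dy":0,"dz":0.4,"wx":0,"wy":0,"wz":0,"hand":0.3},{"dx":4,"dy":0,"dz":0.4,"wx":0,"wy":0,"wz":0,"hand":0.3},{"dx":2,"dy":0,"dz":0.2,"wx":0,"wy":0,"wz":0,"hand":0.3},{"dx":0,"dy":0,"dz":0,"wx":0,"wy":0,"wz":0,"hand":0.3}]'

```text
time_s: 11.72
ee_pos: [0.5336, -0.0248, 0.1872]
tool_rot: [-2.208, -2.133, -0.111]
wrist_force: [0.3, -2.4, 1.1]
grip_width: 0.697
```

```bash
python3 look.py 6
```

```text
t 11.72 tip rack [-47.6 -47.5] z 14.7 F [ 0.27 -2.42  1.14] grip 0.697 j [-0.05  0.81  0.12  1.99 -0.52  0.39  0.48]
tool axes in rack [[0.0, 1.0, -0.0], [0.995, -0.0, 0.1], [0.1, -0.0, -0.995]]
0.59 283 [-21.3 -23.9] [[-57.8, -9.5], [16.3, -10.7], [15.7, -38.5], [-58.4, -36.9]]
```

View pics/t6.png

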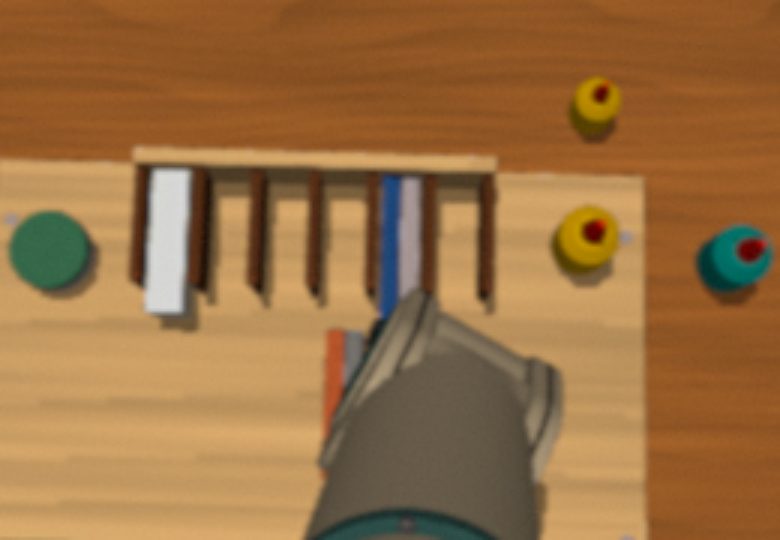

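>>> apply_moves --plan '[{"dx":1,"dy":0,"dz":0.1,"wx":0,"wy":0,"wz":0,"hand":0.3},{"dx":0,"dy":0,"dz":0,"wx":0,"wy":0,"wz":0,"hand":0.3},{"dx":-15,"dy":0,"dz":-1.5,"wx":0,"wy":0,"wz":0,"hand":0.3},{"dx":3,"dy":0,"dz":-30,"wx":0,"wy":0,"wz":0,"hand":0.3},{"dx":3,"dy":0,"dz":-30,"wx":0,"wy":0,"wz":0,"hand":0.3}]'

```text
time_s: 12.45
ee_pos: [0.5327, -0.0397, 0.2477]
tool_rot: [-2.207, -2.13, -0.109]
wrist_force: [-0.3, 0.4, -0.4]
grip_width: 0.705
```

>>> apply_moves --plan '[{"dx":0,"dy":-40,"dz":0,"wx":0,"wy":0,"wz":0,"hand":1},{"dx":0,"dy":-40,"dz":0,"wx":0,"wy":0,"wz":0,"hand":1},{"dx":17,"dy":0,"dz":0,"wx":0,"wy":-0.1,"wz":0,"hand":1},{"dx":0,"dy":-21,"dz":0,"wx":-0.12,"wy":0,"wz":0,"hand":1},{"dx":0,"dy":0,"dz":0,"wx":0,"wy":0,"wz":0,"hand":1}]'

```text
time_s: 13.08
ee_pos: [0.4438, -0.015, 0.2483]
tool_rot: [2.241, 2.17, 0.082]
wrist_force: [-0.3, -0.4, 0.5]
grip_width: 0.002
```

```bash
python3 look.py 7
```

```text
t 13.07 tip rack [-128.7  -54.3] z 75.2 F [-0.29 -0.42  0.47] grip 0.002 j [-0.23  0.65  0.3   2.24 -0.74  0.3   0.69]
tool axes in rack [[-0.003, 0.999, 0.052], [1.0, 0.002, 0.023], [0.023, 0.052, -0.998]]
0.94 655 [-38.9 -23.1] [[-92.4, -7.9], [15.8, -7.6], [15.7, -38.5], [-92.4, -38.3]]
```

View pics/t7.png

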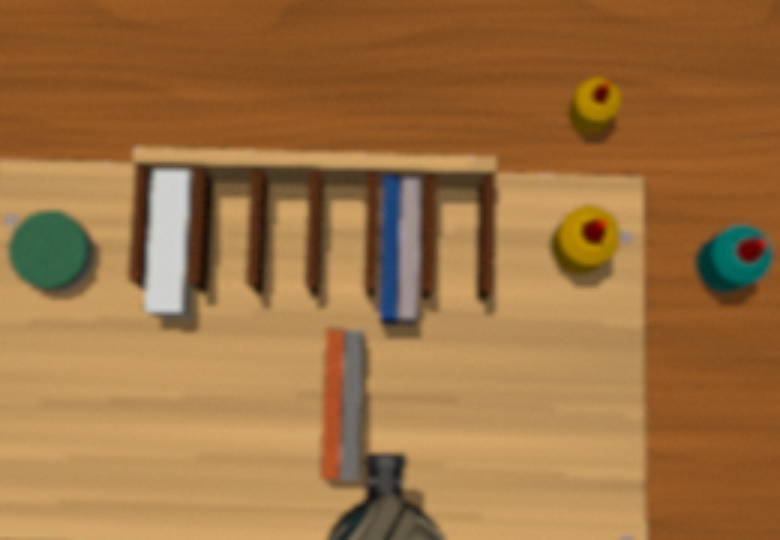

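>>> apply_moves --plan '[{"dx":0,"dy":0,"dz":0,"wx":0,"wy":0,"wz":0,"hand":1},{"dx":0,"dy":0,"dz":0,"wx":0,"wy":0,"wz":0,"hand":1}]'

```text
time_s: 13.42
ee_pos: [0.4452, -0.0159, 0.2485]
tool_rot: [2.239, 2.168, 0.084]
wrist_force: [-0.1, 0.2, -0.3]
grip_width: 0.002
```

```bash
python3 -c "
from h import *
st()"
```

```text
t 13.43 tip rack [-126.9  -55.2] z 75.4 F [-0.14  0.24 -0.26] grip 0.002 j [-0.23  0.65  0.3   2.24 -0.74  0.3   0.69]
tool axes in rack [[-0.003, 0.998, 0.055], [1.0, 0.002, 0.022], [0.022, 0.055, -0.998]]
```

>>> apply_moves --plan '[{"dx":20,"dy":9,"dz":0,"wx":0.022,"wy":-0.055,"wz":0,"hand":1},{"dx":23,"dy":0,"dz":0,"wx":0,"wy":0,"wz":0,"hand":1},{"dx":0,"dy":0,"dz":0,"wx":0,"wy":0,"wz":0,"hand":1},{"dx":0,"dy":0,"dz":0,"wx":0,"wy":0,"wz":0,"hand":1}]'

```text
time_s: 13.92
ee_pos: [0.4552, 0.0265, 0.2487]
tool_rot: [2.225, 2.151, -0.002]
wrist_force: [-0.3, -0.4, -0.4]
grip_width: 0.003
```

```bash
python3 -c "
from h import *
st()"
```

```text
t 13.93 tip rack [-122.1  -22.2] z 75.5 F [-0.29 -0.35 -0.45] grip 0.003 j [-0.43  0.68  0.43  2.2  -0.7   0.36  0.55]
tool axes in rack [[-0.0, 0.999, 0.033], [0.999, 0.001, -0.033], [-0.033, 0.033, -0.999]]
```

>>> apply_moves --plan '[{"dx":-5.7,"dy":0,"dz":0,"wx":0,"wy":0.033,"wz":0,"hand":1},{"dx":0,"dy":-1,"dz":25,"wx":0,"wy":0,"wz":0,"hand":1},{"dx":0,"dy":-1,"dz":20,"wx":0,"wy":0,"wz":0,"hand":1},{"dx":0,"dy":0,"dz":0,"wx":0,"wy":0,"wz":0,"hand":1},{"dx":0,"dy":0,"dz":0,"wx":0,"wy":0,"wz":0,"hand":1}]'

```text
time_s: 14.55
ee_pos: [0.4547, 0.0207, 0.2043]
tool_rot: [2.241, 2.167, 0.036]
wrist_force: [-0.4, -0.0, -0.3]
grip_width: -0.003
```

```bash
python3 -c "
from h import *
st()"
```

```text
t 14.55 tip rack [-122.3  -22.2] z 31.0 F [-0.36 -0.04 -0.26] grip -0.003 j [-0.29  0.75  0.27  2.22 -0.84  0.24  0.69]
tool axes in rack [[-0.001, 0.999, 0.033], [1.0, 0.001, -0.0], [-0.0, 0.033, -0.999]]
```

>>> apply_moves --plan '[{"dx":0,"dy":5,"dz":0.2,"wx":0,"wy":0,"wz":0,"hand":1},{"dx":0,"dy":5,"dz":0.2,"wx":0,"wy":0,"wz":0,"hand":1},{"dx":0,"dy":5,"dz":1,"wx":0,"wy":0,"wz":0,"hand":1},{"dx":0,"dy":5,"dz":1,"wx":0,"wy":0,"wz":0,"hand":1},{"dx":0,"dy":5,"dz":1,"wx":0,"wy":0,"wz":0,"hand":1}]'

```text
time_s: 15.18
ee_pos: [0.4778, 0.021, 0.2009]
tool_rot: [2.243, 2.172, 0.032]
wrist_force: [-5.1, 0.5, 4.7]
grip_width: 0.001
```

>>> apply_moves --plan '[{"dx":0,"dy":5,"dz":1,"wx":0,"wy":0,"wz":0,"hand":1},{"dx":0,"dy":5,"dz":1,"wx":0,"wy":0,"wz":0,"hand":1},{"dx":0,"dy":5,"dz":1,"wx":0,"wy":0,"wz":0,"hand":1}]'

```text
time_s: 15.55
ee_pos: [0.4929, 0.0205, 0.1983]
tool_rot: [2.243, 2.172, 0.031]
wrist_force: [-5.3, 0.6, 2.9]
grip_width: -0.001
```

```bash
python3 look.py 8
```

```text
t 15.55 tip rack [-85.1 -20.8] z 25.0 F [-5.31  0.6   2.87] grip -0.001 j [-0.32  0.79  0.34  2.12 -0.8   0.33  0.66]
tool axes in rack [[-0.002, 1.0, 0.028], [1.0, 0.002, 0.001], [0.001, 0.028, -1.0]]
0.83 400 [ -6.9 -24.8] [[37.4, -9.9], [38.2, -36.8], [-50.5, -39.4], [-51.2, -13.0]]
0.5 244 [88.3 88.3] [[133.3, 98.6], [133.7, 82.6], [44.1, 78.1], [43.6, 93.9]]
```

View pics/t8.png

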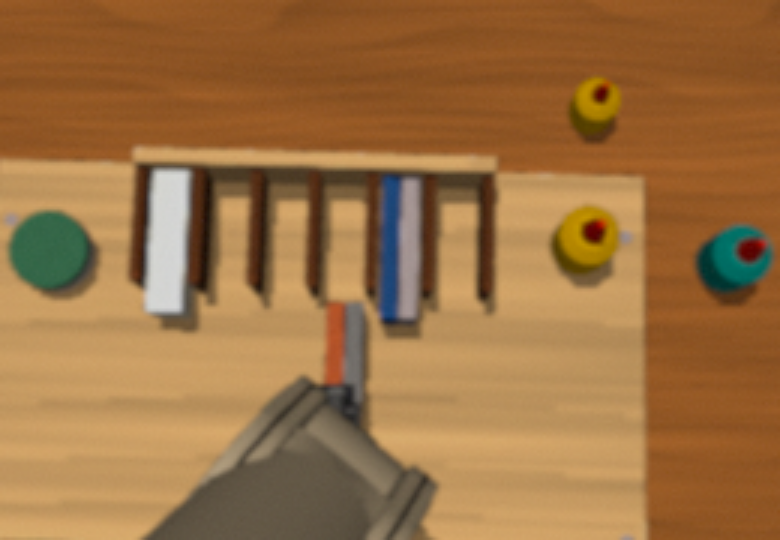

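>>> apply_moves --plan '[{"dx":-1,"dy":5,"dz":0.8,"wx":0,"wy":0,"wz":0,"hand":1},{"dx":0,"dy":5,"dz":0.8,"wx":0,"wy":0,"wz":0,"hand":1},{"dx":0,"dy":5,"dz":0.8,"wx":0,"wy":0,"wz":0,"hand":1},{"dx":0,"dy":5,"dz":0.8,"wx":0,"wy":0,"wz":0,"hand":1}]'

```text
time_s: 16.15
ee_pos: [0.5062, 0.0189, 0.1952]
tool_rot: [2.254, 2.183, 0.017]
wrist_force: [-30.6, -1.2, 25.2]
grip_width: -0.0
```

```bash
python3 look.py 9
```

```text
t 16.15 tip rack [-74.7 -21.3] z 21.8 F [-30.61  -1.15  25.16] grip -0.0 j [-0.33  0.81  0.37  2.07 -0.78  0.38  0.64]
tool axes in rack [[-0.002, 1.0, 0.01], [1.0, 0.002, 0.005], [0.005, 0.01, -1.0]]
0.66 312 [ 10.9 -25.3] [[46.5, -11.9], [47.2, -36.6], [-24.2, -38.6], [-24.9, -14.3]]
```

View pics/t9.png

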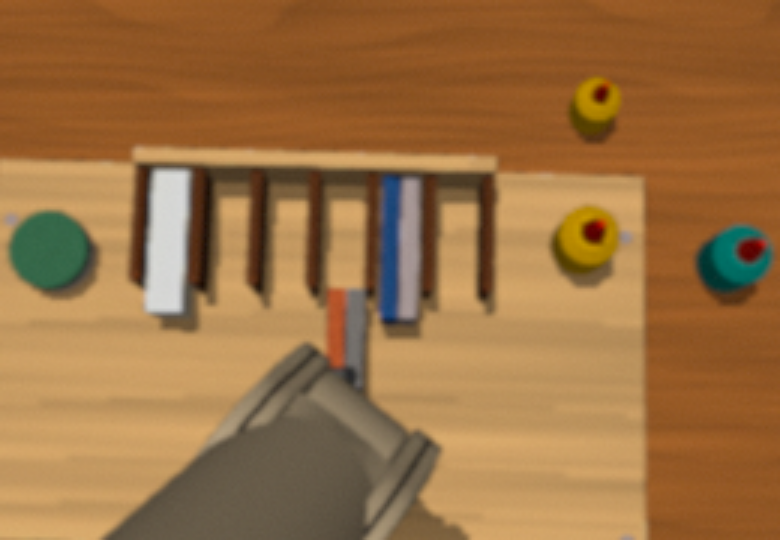

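>>> apply_moves --plan '[{"dx":0,"dy":-8,"dz":-3,"wx":0,"wy":0,"wz":0,"hand":1},{"dx":0,"dy":-8,"dz":0,"wx":0,"wy":0,"wz":0,"hand":1},{"dx":0,"dy":-2,"dz":0,"wx":0,"wy":0,"wz":0,"hand":1}]'

```text
time_s: 16.62
ee_pos: [0.4972, 0.0191, 0.1988]
tool_rot: [2.239, 2.167, 0.038]
wrist_force: [-0.2, -0.1, 1.3]
grip_width: 0.003
```

```bash
python3 look.py 10; python3 - <<'E'
from h import *
p=np.load('p.npy');a=cv2.imread('pics/top10.png');S=arm.snapshot('top')
im=cv2.resize(a,None,fx=8,fy=8,interpolation=cv2.INTER_CUBIC)
for y in(-44,0):
  for z,col in((65,(0,255,0)),):
    for yy in(-4.5,4.5):
        q=[tuple(int(round(v*8+3.5)) for v in proj(S,rk(p,np.array(X)*.001))) for X in((45,y+yy,z),(135,y+yy,z))]
        cv2.line(im,*q,col,1)
cv2.imwrite('pics/z10.png',im[160*8:235*8,225*8:295*8]);print(im[160*8:235*8,225*8:295*8].shape)
E
```

```text
t 16.62 tip rack [-79.6 -22.3] z 25.5 F [-0.23 -0.09  1.25] grip 0.003 j [-0.32  0.79  0.34  2.11 -0.8   0.33  0.66]
tool axes in rack [[-0.002, 0.999, 0.035], [1.0, 0.002, 0.0], [-0.0, 0.035, -0.999]]
0.94 410 [  0.9 -24.6] [[46.5, -9.6], [47.2, -36.6], [-43.9, -39.2], [-44.7, -12.7]]
(600, 560, 3)
```

View pics/z10.png

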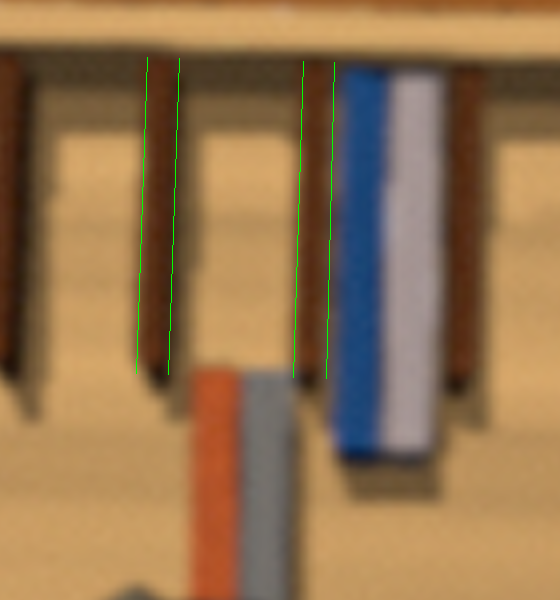

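>>> apply_moves --plan '[{"dx":-1,"dy":0,"dz":-5,"wx":0,"wy":0,"wz":0,"hand":1},{"dx":0,"dy":3,"dz":0,"wx":0,"wy":0,"wz":0,"hand":1},{"dx":0,"dy":2,"dz":0,"wx":0,"wy":0,"wz":0,"hand":1}]'

```text
time_s: 17.15
ee_pos: [0.5019, 0.018, 0.2039]
tool_rot: [2.24, 2.169, 0.036]
wrist_force: [-0.8, -0.8, 0.2]
grip_width: 0.001
```

>>> apply_moves --plan '[{"dx":0,"dy":2,"dz":0,"wx":0,"wy":0,"wz":0,"hand":1}]'

```text
time_s: 17.27
ee_pos: [0.503, 0.018, 0.2037]
tool_rot: [2.241, 2.17, 0.034]
wrist_force: [-4.6, -0.6, 4.1]
grip_width: -0.003
```

>>> apply_moves --plan '[{"dx":0,"dy":2,"dz":0,"wx":0,"wy":0,"wz":0,"hand":1}]'

```text
time_s: 17.4
ee_pos: [0.5036, 0.0179, 0.2036]
tool_rot: [2.243, 2.172, 0.031]
wrist_force: [-8.2, -0.9, 6.6]
grip_width: -0.002
```

```bash
python3 look.py 11
```

```text
t 17.4 tip rack [-74.3 -23. ] z 30.2 F [-8.24 -0.91  6.63] grip -0.002 j [-0.34  0.79  0.37  2.09 -0.79  0.37  0.64]
tool axes in rack [[-0.002, 1.0, 0.028], [1.0, 0.002, 0.001], [0.001, 0.028, -1.0]]
0.9 336 [ 17.6 -24. ] [[46.5, -9.6], [47.2, -36.6], [-10.9, -38.3], [-11.7, -11.6]]
0.55 719 [ 78.4 111.3] [[134.3, 135.4], [136.4, 96.7], [23.6, 87.8], [21.5, 125.7]]
```

>>> apply_moves --plan '[{"dx":0,"dy":-14,"dz":0,"wx":0,"wy":0,"wz":0,"hand":1},{"dx":0,"dy":0,"dz":-50,"wx":0,"wy":0,"wz":0,"hand":1},{"dx":-40,"dy":30,"dz":0,"wx":0.033,"wy":0,"wz":0,"hand":0.55},{"dx":-17,"dy":36,"dz":0,"wx":0,"wy":0.1,"wz":0,"hand":0.55},{"dx":0,"dy":0,"dz":0,"wx":0,"wy":0,"wz":0,"hand":0.55}]'

```text
time_s: 18.12
ee_pos: [0.5559, -0.044, 0.2549]
tool_rot: [-2.214, -2.134, -0.115]
wrist_force: [-0.5, -0.2, -0.3]
grip_width: 0.449
```

>>> apply_moves --plan '[{"dx":0,"dy":0,"dz":0,"wx":0,"wy":0,"wz":0,"hand":0.55}]'

```text
time_s: 18.25
ee_pos: [0.553, -0.0405, 0.2539]
tool_rot: [-2.205, -2.134, -0.11]
wrist_force: [-0.8, 0.4, -0.6]
grip_width: 0.452
```

```bash
python3 look.py 12
```

```text
t 18.25 tip rack [-28.  -62.5] z 81.4 F [-0.77  0.37 -0.57] grip 0.452 j [-0.23  0.76  0.45  1.92 -0.7   0.65  0.67]
tool axes in rack [[-0.001, 1.0, -0.002], [0.995, 0.002, 0.101], [0.101, -0.002, -0.995]]
0.69 356 [  9.8 -24.3] [[46.5, -9.6], [47.2, -36.6], [-26.4, -38.7], [-27.1, -12.1]]
0.4 91 [ 117.1 -128.7] [[136.7, -122.7], [137.0, -134.1], [97.7, -134.6], [97.4, -123.3]]
```

View pics/t12.png

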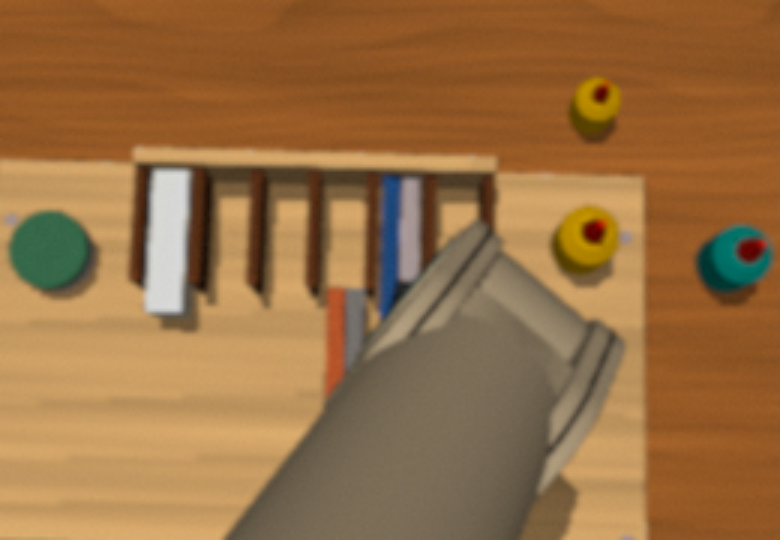

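>>> apply_moves --plan '[{"dx":-3,"dy":0,"dz":31,"wx":0,"wy":0,"wz":0,"hand":0.55},{"dx":-3,"dy":0,"dz":31,"wx":0,"wy":0,"wz":0,"hand":0.55},{"dx":0,"dy":0,"dz":0,"wx":0,"wy":0,"wz":0,"hand":0.55},{"dx":6,"dy":0,"dz":0.6,"wx":0,"wy":0,"wz":0,"hand":0.55},{"dx":4,"dy":0,"dz":0.4,"wx":0,"wy":0,"wz":0,"hand":0.55}]'

```text
time_s: 18.98
ee_pos: [0.5546, -0.0295, 0.1933]
tool_rot: [-2.205, -2.137, -0.113]
wrist_force: [-0.2, 1.1, 0.1]
grip_width: 0.451
```

>>> apply_moves --plan '[{"dx":2,"dy":0,"dz":0.2,"wx":0,"wy":0,"wz":0,"hand":0.55}]'

```text
time_s: 19.1
ee_pos: [0.5546, -0.0276, 0.193]
tool_rot: [-2.205, -2.137, -0.112]
wrist_force: [-0.3, 0.4, -0.8]
grip_width: 0.452
```

```bash
python3 look.py 13
```

```text
t 19.1 tip rack [-26.4 -49.6] z 20.4 F [-0.26  0.39 -0.8 ] grip 0.452 j [-0.19  0.85  0.36  1.93 -0.79  0.53  0.73]
tool axes in rack [[-0.003, 1.0, 0.001], [0.995, 0.003, 0.1], [0.1, 0.001, -0.995]]
0.46 236 [ 21. -25.] [[48.7, -9.6], [49.5, -38.7], [-6.4, -40.4], [-7.3, -11.5]]
0.39 434 [ 92.  -63.4] [[47.6, -49.2], [137.4, -50.1], [137.1, -77.7], [47.3, -76.4]]
```

Contact is expected near tip y ≈ -48 to -49; go on in small steps.

>>> apply_moves --plan '[{"dx":1.5,"dy":0,"dz":0.1,"wx":0,"wy":0,"wz":0,"hand":0.55},{"dx":1,"dy":0,"dz":0.1,"wx":0,"wy":0,"wz":0,"hand":0.55}]'

```text
time_s: 19.45
ee_pos: [0.5544, -0.0264, 0.1923]
tool_rot: [-2.207, -2.136, -0.11]
wrist_force: [-0.4, -2.0, 1.2]
grip_width: 0.45
```

>>> apply_moves --plan '[{"dx":1,"dy":0,"dz":0.1,"wx":0,"wy":0,"wz":0,"hand":0.55},{"dx":0,"dy":0,"dz":0,"wx":0,"wy":0,"wz":0,"hand":0.55}]'

```text
time_s: 19.7
ee_pos: [0.5544, -0.0257, 0.1923]
tool_rot: [-2.207, -2.135, -0.109]
wrist_force: [-0.7, -3.6, 2.4]
grip_width: 0.448
```

```bash
python3 look.py 14
```

```text
t 19.7 tip rack [-26.9 -48.1] z 19.7 F [-0.67 -3.6   2.39] grip 0.448 j [-0.2   0.85  0.36  1.94 -0.79  0.53  0.73]
tool axes in rack [[-0.001, 1.0, 0.0], [0.995, 0.001, 0.099], [0.099, 0.0, -0.995]]
0.62 171 [ 24.3 -23.8] [[44.2, -9.7], [44.9, -36.6], [4.6, -37.8], [3.8, -11.1]]
0.51 619 [ 70.4 199.9] [[99.5, 234.1], [101.2, 170.0], [41.6, 166.1], [39.9, 229.5]]
```

View pics/t14.png

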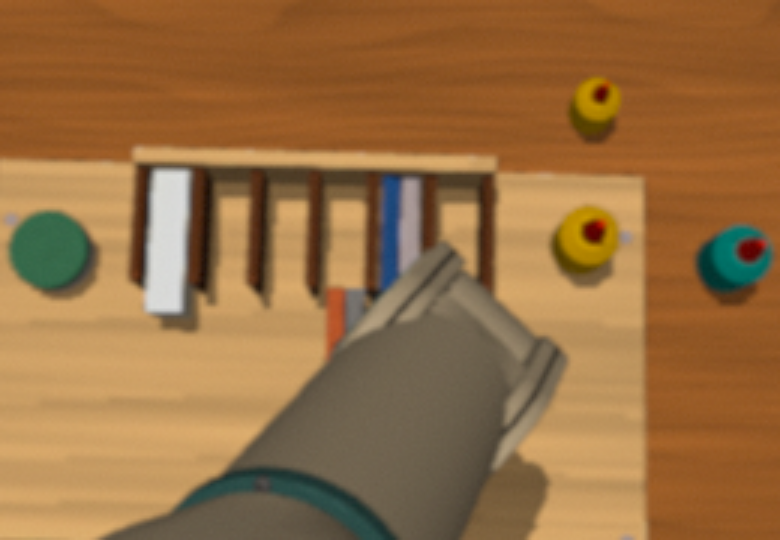

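>>> apply_moves --plan '[{"dx":1.5,"dy":0,"dz":0.1,"wx":0,"wy":0,"wz":0,"hand":0.55},{"dx":1.5,"dy":0,"dz":0.1,"wx":0,"wy":0,"wz":0,"hand":0.55},{"dx":0,"dy":0,"dz":0,"wx":0,"wy":0,"wz":0,"hand":0.55}]'

```text
time_s: 20.18
ee_pos: [0.5546, -0.0215, 0.1922]
tool_rot: [-2.205, -2.135, -0.111]
wrist_force: [-0.1, -2.9, 0.8]
grip_width: 0.449
```

```bash
python3 look.py 15; python3 - <<'E'
import cv2
a=cv2.imread('pics/top15.png')
im=cv2.resize(a,None,fx=8,fy=8,interpolation=cv2.INTER_CUBIC)
cv2.imwrite('pics/z15.png',im[160*8:235*8,225*8:295*8])
E
```

```text
t 20.18 tip rack [-26.8 -43.6] z 19.7 F [-0.06 -2.86  0.81] grip 0.449 j [-0.21  0.85  0.36  1.94 -0.79  0.53  0.72]
tool axes in rack [[-0.002, 1.0, -0.0], [0.995, 0.002, 0.1], [0.1, 0.0, -0.995]]
0.51 175 [ 26.5 -20.4] [[46.3, -5.1], [47.1, -34.3], [6.8, -35.5], [5.9, -6.5]]
```

View pics/z15.png

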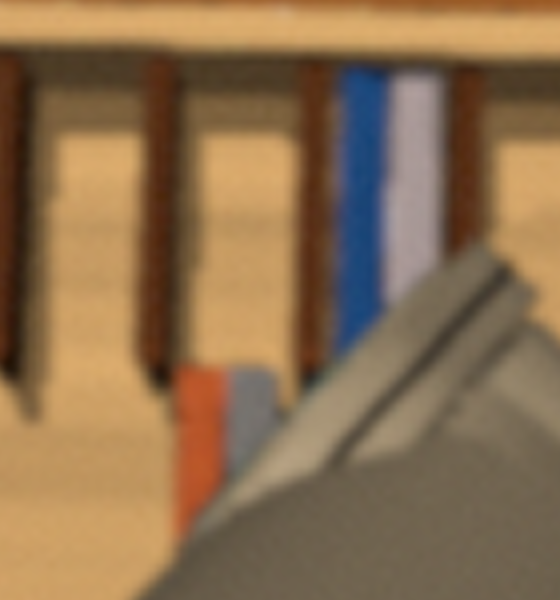

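>>> apply_moves --plan '[{"dx":-8,"dy":0,"dz":-0.8,"wx":0,"wy":0,"wz":0,"hand":0.55},{"dx":6,"dy":0,"dz":-60,"wx":0,"wy":0,"wz":0,"hand":0.55},{"dx":50,"dy":0,"dz":0,"wx":0,"wy":-0.1,"wz":0,"hand":0.55},{"dx":52,"dy":0,"dz":0,"wx":0,"wy":-0.1,"wz":0,"hand":0.55},{"dx":0,"dy":0,"dz":0,"wx":0,"wy":0,"wz":0,"hand":0.55}]'

```text
time_s: 20.9
ee_pos: [0.5567, 0.0815, 0.256]
tool_rot: [2.192, 2.157, -0.109]
wrist_force: [-0.1, 0.6, -0.7]
grip_width: 0.449
```

>>> apply_moves --plan '[{"dx":0,"dy":0,"dz":0,"wx":0,"wy":0,"wz":0,"hand":0.55},{"dx":0,"dy":0,"dz":0,"wx":0,"wy":0,"wz":0,"hand":0.55}]'

```text
time_s: 21.15
ee_pos: [0.5575, 0.0695, 0.2576]
tool_rot: [2.21, 2.132, -0.111]
wrist_force: [0.3, 0.0, -0.4]
grip_width: 0.451
```

```bash
python3 look.py 16
```

```text
t 21.15 tip rack [-27.2  12.8] z 85.1 F [ 0.26  0.01 -0.4 ] grip 0.451 j [-0.6   0.81  0.64  1.89 -0.6   0.65  0.35]
tool axes in rack [[0.001, 1.0, -0.001], [0.995, -0.001, -0.1], [-0.1, -0.001, -0.995]]
0.75 662 [ -7. -19.] [[-60.1, -3.4], [47.3, -3.5], [47.1, -34.9], [-60.3, -34.2]]
0.26 166 [ 89.5 -85. ] [[133.3, -79.6], [133.5, -88.7], [46.4, -90.4], [46.2, -81.4]]
```

View pics/t16.png

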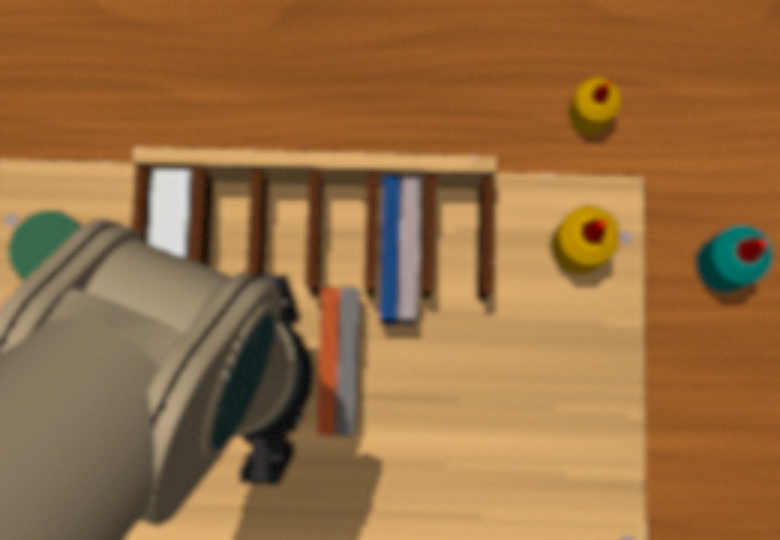

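>>> apply_moves --plan '[{"dx":3.5,"dy":0,"dz":32,"wx":0,"wy":0,"wz":0,"hand":0.55},{"dx":3,"dy":0,"dz":32,"wx":0,"wy":0,"wz":0,"hand":0.55},{"dx":0,"dy":0,"dz":0,"wx":0,"wy":0,"wz":0,"hand":0.55},{"dx":-4,"dy":0,"dz":0.4,"wx":0,"wy":0,"wz":0,"hand":0.55}]'

```text
time_s: 21.75
ee_pos: [0.5579, 0.0669, 0.1941]
tool_rot: [2.207, 2.134, -0.109]
wrist_force: [0.3, -0.3, 0.3]
grip_width: 0.446
```

>>> apply_moves --plan '[{"dx":-2,"dy":0,"dz":0.2,"wx":0,"wy":0,"wz":0,"hand":0.55},{"dx":0,"dy":0,"dz":0,"wx":0,"wy":0,"wz":0,"hand":0.55}]'

```text
time_s: 22.0
ee_pos: [0.5577, 0.0654, 0.1942]
tool_rot: [2.206, 2.134, -0.108]
wrist_force: [0.4, -0.8, 0.4]
grip_width: 0.448
```

```bash
python3 look.py 17
```

```text
t 22.0 tip rack [-26.4   8.8] z 21.7 F [ 0.37 -0.79  0.39] grip 0.448 j [-0.53  0.9   0.54  1.91 -0.67  0.53  0.41]
tool axes in rack [[-0.001, 1.0, 0.002], [0.995, 0.001, -0.099], [-0.099, 0.001, -0.995]]
0.79 591 [ -6.8 -20.1] [[-59.7, -5.8], [47.2, -5.9], [47.0, -34.7], [-59.8, -34.1]]
```

>>> apply_moves --plan '[{"dx":-2,"dy":0,"dz":0.2,"wx":0,"wy":0,"wz":0,"hand":0.55},{"dx":-1,"dy":0,"dz":0.1,"wx":0,"wy":0,"wz":0,"hand":0.55},{"dx":0,"dy":0,"dz":0,"wx":0,"wy":0,"wz":0,"hand":0.55}]'

```text
time_s: 22.48
ee_pos: [0.5572, 0.0627, 0.1932]
tool_rot: [2.206, 2.135, -0.111]
wrist_force: [0.1, 0.4, 0.0]
grip_width: 0.448
```

>>> apply_moves --plan '[{"dx":-1,"dy":0,"dz":0.1,"wx":0,"wy":0,"wz":0,"hand":0.55},{"dx":0,"dy":0,"dz":0,"wx":0,"wy":0,"wz":0,"hand":0.55}]'

```text
time_s: 22.72
ee_pos: [0.5572, 0.0619, 0.1932]
tool_rot: [2.206, 2.136, -0.11]
wrist_force: [0.5, 0.6, -0.3]
grip_width: 0.451
```

```bash
python3 look.py 18
```

```text
t 22.73 tip rack [-27.1   5.3] z 20.6 F [ 0.5   0.57 -0.26] grip 0.451 j [-0.52  0.9   0.54  1.92 -0.67  0.52  0.41]
tool axes in rack [[-0.002, 1.0, -0.0], [0.995, 0.002, -0.099], [-0.099, -0.0, -0.995]]
0.7 384 [105.1 109.7] [[137.2, 128.7], [138.1, 94.3], [73.3, 90.9], [72.4, 124.9]]
0.67 562 [ -7.  -20.2] [[-60.0, -6.1], [47.0, -5.6], [46.9, -34.6], [-60.0, -34.5]]
```

Not yet touching; smaller steps on.

>>> apply_moves --plan '[{"dx":-1,"dy":0,"dz":0.1,"wx":0,"wy":0,"wz":0,"hand":0.55},{"dx":0,"dy":0,"dz":0,"wx":0,"wy":0,"wz":0,"hand":0.55}]'

```text
time_s: 23.08
ee_pos: [0.5571, 0.0612, 0.1931]
tool_rot: [2.206, 2.137, -0.11]
wrist_force: [0.2, 2.4, 0.6]
grip_width: 0.449
```

>>> apply_moves --plan '[{"dx":-1,"dy":0,"dz":0.1,"wx":0,"wy":0,"wz":0,"hand":0.55},{"dx":0,"dy":0,"dz":0,"wx":0,"wy":0,"wz":0,"hand":0.55}]'

```text
time_s: 23.32
ee_pos: [0.5571, 0.0599, 0.1932]
tool_rot: [2.206, 2.136, -0.11]
wrist_force: [0.4, 1.8, 0.9]
grip_width: 0.449
```

>>> apply_moves --plan '[{"dx":-1,"dy":0,"dz":0.1,"wx":0,"wy":0,"wz":0,"hand":0.55},{"dx":0,"dy":0,"dz":0,"wx":0,"wy":0,"wz":0,"hand":0.55}]'

```text
time_s: 23.58
ee_pos: [0.5571, 0.0586, 0.1932]
tool_rot: [2.206, 2.135, -0.11]
wrist_force: [-0.4, 2.2, -1.3]
grip_width: 0.45
```

```bash
python3 look.py 19
```

```text
t 23.57 tip rack [-27.    1.9] z 20.7 F [-0.35  2.15 -1.34] grip 0.45 j [-0.52  0.9   0.54  1.92 -0.67  0.52  0.42]
tool axes in rack [[-0.002, 1.0, 0.0], [0.995, 0.002, -0.1], [-0.1, -0.0, -0.995]]
0.6 557 [ -6.9 -23.1] [[-60.0, -9.3], [47.1, -8.5], [47.1, -37.2], [-59.9, -37.5]]
```

```bash
python3 - <<'E'
import cv2
a=cv2.imread('pics/top19.png')
im=cv2.resize(a,None,fx=8,fy=8,interpolation=cv2.INTER_CUBIC)
cv2.imwrite('pics/z19.png',im[185*8:255*8,225*8:295*8])
E
```

```text
(no output)
```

View pics/z19.png

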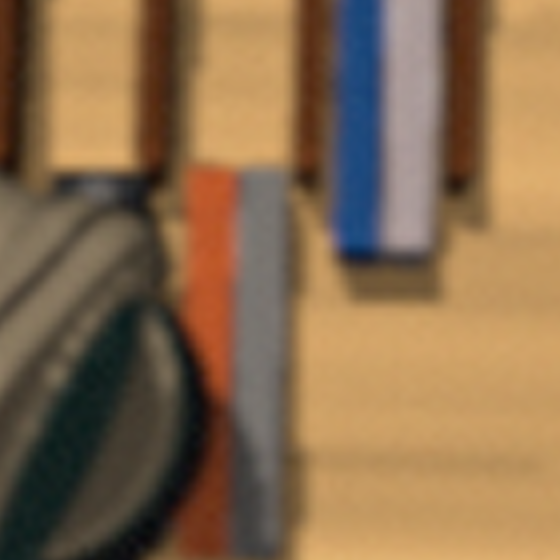

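>>> apply_moves --plan '[{"dx":12,"dy":0,"dz":-1.2,"wx":0,"wy":0,"wz":0,"hand":0.55},{"dx":-6,"dy":0,"dz":-60,"wx":0,"wy":0,"wz":0,"hand":0.55},{"dx":-17,"dy":-30,"dz":0,"wx":0,"wy":0.1,"wz":0,"hand":1},{"dx":0,"dy":-32,"dz":0,"wx":0,"wy":0,"wz":0.18,"hand":1},{"dx":0,"dy":0,"dz":0,"wx":0,"wy":0,"wz":0,"hand":1}]'

```text
time_s: 24.3
ee_pos: [0.4929, 0.0558, 0.2553]
tool_rot: [-2.445, -1.97, 0.003]
wrist_force: [0.7, 0.4, 0.1]
grip_width: -0.004
```

```bash
python3 -c "
from h import *
st()"
```

```text
t 24.3 tip rack [-91.7  14.2] z 81.9 F [0.73 0.41 0.14] grip -0.004 j [-0.53  0.73  0.56  2.08 -0.75  0.55  0.36]
tool axes in rack [[0.179, 0.984, -0.003], [0.984, -0.179, 0.0], [-0.0, -0.003, -1.0]]
```

>>> apply_moves --plan '[{"dx":0,"dy":0,"dz":0,"wx":0,"wy":0,"wz":0.18,"hand":1},{"dx":0,"dy":0,"dz":0,"wx":0,"wy":0,"wz":0.18,"hand":1},{"dx":0,"dy":0,"dz":0,"wx":0,"wy":0,"wz":0.18,"hand":1},{"dx":0,"dy":0,"dz":0,"wx":0,"wy":0,"wz":0.18,"hand":1},{"dx":0,"dy":0,"dz":0,"wx":0,"wy":0,"wz":0.18,"hand":1}]'

```text
time_s: 24.92
ee_pos: [0.496, 0.0564, 0.2552]
tool_rot: [3.06, 0.708, 0.001]
wrist_force: [0.6, -0.1, -0.5]
grip_width: -0.002
```

>>> apply_moves --plan '[{"dx":0,"dy":0,"dz":0,"wx":0,"wy":0,"wz":0.18,"hand":1},{"dx":0,"dy":0,"dz":0,"wx":0,"wy":0,"wz":0.18,"hand":1},{"dx":0,"dy":0,"dz":0,"wx":0,"wy":0,"wz":0.13,"hand":1},{"dx":0,"dy":0,"dz":0,"wx":0,"wy":0,"wz":0,"hand":1}]'

```text
time_s: 25.42
ee_pos: [0.4957, 0.0564, 0.255]
tool_rot: [3.14, -0.044, 0.001]
wrist_force: [-0.4, -0.1, -0.3]
grip_width: -0.001
```

```bash
python3 look.py 20; python3 - <<'E'
import cv2
a=cv2.imread('pics/top20.png')
im=cv2.resize(a,None,fx=8,fy=8,interpolation=cv2.INTER_CUBIC)
cv2.imwrite('pics/z20.png',im[185*8:260*8,225*8:295*8])
E
```

```text
t 25.43 tip rack [-88.2  14.7] z 81.6 F [-0.37 -0.08 -0.33] grip -0.001 j [-0.72  0.86  0.9   2.08 -1.05  0.75 -0.73]
tool axes in rack [[1.0, 0.007, 0.0], [0.007, -1.0, -0.001], [0.0, 0.001, -1.0]]
0.91 594 [ -6.9 -23. ] [[-59.9, -9.1], [47.2, -8.4], [47.1, -37.2], [-59.8, -37.3]]
```

View pics/z20.png

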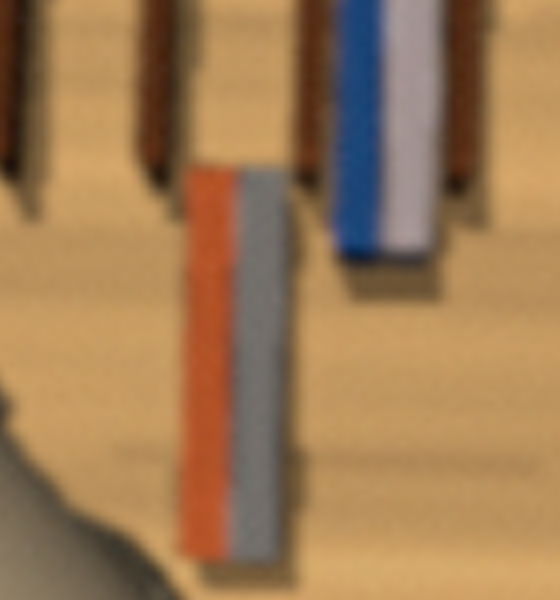

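>>> apply_moves --plan '[{"dx":0,"dy":0,"dz":0,"wx":0,"wy":0,"wz":-0.185,"hand":1},{"dx":0,"dy":0,"dz":0,"wx":0,"wy":0,"wz":-0.185,"hand":1},{"dx":0,"dy":0,"dz":0,"wx":0,"wy":0,"wz":-0.185,"hand":1},{"dx":0,"dy":0,"dz":0,"wx":0,"wy":0,"wz":-0.185,"hand":1},{"dx":0,"dy":0,"dz":0,"wx":0,"wy":0,"wz":-0.185,"hand":1}]'

```text
time_s: 26.15
ee_pos: [0.4953, 0.0559, 0.2554]
tool_rot: [2.827, 1.369, 0.001]
wrist_force: [-0.1, -0.4, -0.6]
grip_width: -0.001
```

>>> apply_moves --plan '[{"dx":0,"dy":0,"dz":0,"wx":0,"wy":0,"wz":-0.185,"hand":1},{"dx":0,"dy":0,"dz":0,"wx":0,"wy":0,"wz":-0.185,"hand":1},{"dx":0,"dy":0,"dz":0,"wx":0,"wy":0,"wz":-0.185,"hand":1},{"dx":0,"dy":0,"dz":0,"wx":0,"wy":0,"wz":-0.185,"hand":1},{"dx":0,"dy":0,"dz":0,"wx":0,"wy":0,"wz":-0.185,"hand":1}]'

```text
time_s: 26.78
ee_pos: [0.4953, 0.0559, 0.2554]
tool_rot: [1.919, 2.486, 0.001]
wrist_force: [-0.1, -0.3, -0.2]
grip_width: -0.0
```

>>> apply_moves --plan '[{"dx":0,"dy":0,"dz":0,"wx":0,"wy":0,"wz":-0.185,"hand":1},{"dx":0,"dy":0,"dz":0,"wx":0,"wy":0,"wz":-0.185,"hand":1},{"dx":0,"dy":0,"dz":0,"wx":0,"wy":0,"wz":-0.185,"hand":1},{"dx":0,"dy":0,"dz":0,"wx":0,"wy":0,"wz":-0.185,"hand":1},{"dx":0,"dy":0,"dz":0,"wx":0,"wy":0,"wz":-0.185,"hand":1}]'

```text
time_s: 27.4
ee_pos: [0.4953, 0.0558, 0.2554]
tool_rot: [0.609, 3.081, 0.001]
wrist_force: [0.3, -0.7, -0.2]
grip_width: 0.001
```

>>> apply_moves --plan '[{"dx":0,"dy":0,"dz":0,"wx":0,"wy":0,"wz":-0.185,"hand":1},{"dx":0,"dy":0,"dz":0,"wx":0,"wy":0,"wz":-0.175,"hand":1},{"dx":0,"dy":0,"dz":0,"wx":0,"wy":0,"wz":0,"hand":1}]'

```text
time_s: 27.78
ee_pos: [0.4953, 0.0556, 0.2554]
tool_rot: [0.061, 3.14, 0.001]
wrist_force: [-0.4, 0.1, 0.6]
grip_width: -0.004
```

```bash
python3 -c "
from h import *
st()"
```

```text
t 27.77 tip rack [-88.6  14.2] z 82.0 F [-0.39  0.05  0.6 ] grip -0.004 j [-0.23  0.66  0.09  2.06 -0.13  0.42  1.5 ]
tool axes in rack [[-1.0, 0.004, 0.001], [0.004, 1.0, 0.001], [-0.001, 0.001, -1.0]]
```

>>> apply_moves --plan '[{"dx":5,"dy":-37,"dz":0,"wx":0,"wy":0,"wz":0,"hand":1},{"dx":0,"dy":0,"dz":0,"wx":0,"wy":0,"wz":0,"hand":1},{"dx":0,"dy":0,"dz":32,"wx":0,"wy":0,"wz":0,"hand":1},{"dx":0,"dy":0,"dz":32,"wx":0,"wy":0,"wz":0,"hand":1},{"dx":0,"dy":0,"dz":0,"wx":0,"wy":0,"wz":0,"hand":1}]'

```text
time_s: 28.4
ee_pos: [0.4879, 0.0197, 0.1897]
tool_rot: [-0.061, -3.137, 0.0]
wrist_force: [-0.4, 0.7, 0.9]
grip_width: -0.002
```

```bash
python3 look.py 21
```

```text
t 28.4 tip rack [-95.6 -22.1] z 16.3 F [-0.38  0.71  0.89] grip -0.002 j [-0.13  0.78  0.05  2.11 -0.13  0.26  1.57]
tool axes in rack [[-1.0, 0.005, -0.004], [0.005, 1.0, -0.0], [0.004, -0.0, -1.0]]
0.8 535 [ -0.3 -23.5] [[46.4, -7.4], [47.2, -36.6], [-46.1, -39.3], [-46.9, -10.6]]
```

View pics/t21.png

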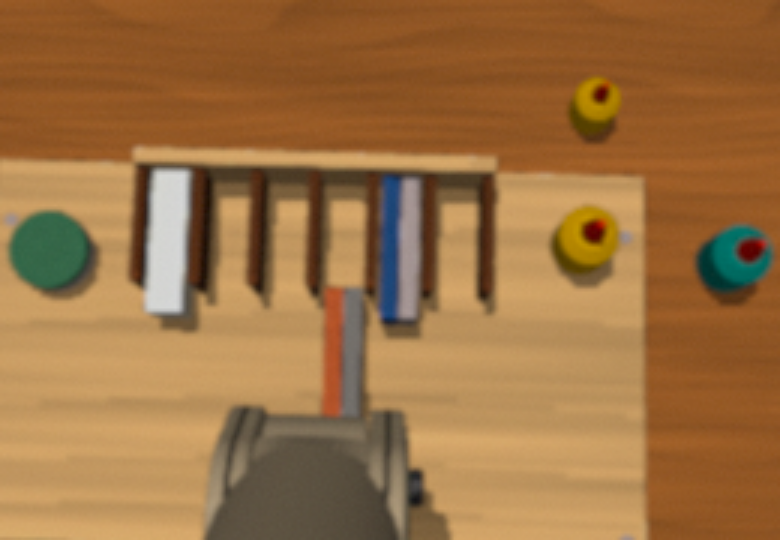

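>>> apply_moves --plan '[{"dx":-6,"dy":0,"dz":0,"wx":0,"wy":0,"wz":0,"hand":1},{"dx":-6,"dy":0,"dz":0,"wx":0,"wy":0,"wz":0,"hand":1},{"dx":-4,"dy":0,"dz":0,"wx":0,"wy":0,"wz":0,"hand":1},{"dx":-2,"dy":0,"dz":0,"wx":0,"wy":0,"wz":0,"hand":1}]'

```text
time_s: 29.0
ee_pos: [0.507, 0.0185, 0.1915]
tool_rot: [0.06, 3.14, 0.0]
wrist_force: [0.8, 0.4, 0.9]
grip_width: -0.0
```

>>> apply_moves --plan '[{"dx":-2,"dy":0,"dz":0,"wx":0,"wy":0,"wz":0,"hand":1},{"dx":-2,"dy":0,"dz":0,"wx":0,"wy":0,"wz":0,"hand":1}]'

```text
time_s: 29.25
ee_pos: [0.5102, 0.0183, 0.1911]
tool_rot: [-0.06, -3.139, -0.0]
wrist_force: [-2.3, 0.5, 2.0]
grip_width: 0.001
```

>>> apply_moves --plan '[{"dx":-2,"dy":0,"dz":0,"wx":0,"wy":0,"wz":0,"hand":1},{"dx":-2,"dy":0,"dz":0,"wx":0,"wy":0,"wz":0,"hand":1}]'

```text
time_s: 29.5
ee_pos: [0.5131, 0.0182, 0.1909]
tool_rot: [-0.06, -3.137, -0.0]
wrist_force: [-5.0, 0.8, 1.2]
grip_width: -0.001
```

```bash
python3 look.py 22
```

```text
t 29.5 tip rack [-70.4 -22.7] z 17.5 F [-4.98  0.81  1.21] grip -0.001 j [-0.13  0.79  0.06  2.04 -0.13  0.32  1.57]
tool axes in rack [[-1.0, 0.004, -0.004], [0.004, 1.0, 0.0], [0.004, 0.0, -1.0]]
0.65 314 [ 21.1 -23.7] [[-6.8, -8.2], [51.3, -12.0], [49.3, -39.4], [-8.7, -35.3]]
0.37 304 [88.3 88.3] [[135.6, 101.0], [136.1, 80.4], [41.9, 75.7], [41.3, 96.0]]
```

>>> apply_moves --plan '[{"dx":-2,"dy":0,"dz":0,"wx":0,"wy":0,"wz":0,"hand":1},{"dx":-2,"dy":0,"dz":0,"wx":0,"wy":0,"wz":0,"hand":1}]'

```text
time_s: 29.85
ee_pos: [0.5188, 0.018, 0.1911]
tool_rot: [0.06, 3.141, 0.0]
wrist_force: [-1.6, -0.3, -0.8]
grip_width: 0.002
```

>>> apply_moves --plan '[{"dx":-2,"dy":0,"dz":0,"wx":0,"wy":0,"wz":0,"hand":1},{"dx":-2,"dy":0,"dz":0,"wx":0,"wy":0,"wz":0,"hand":1}]'

```text
time_s: 30.1
ee_pos: [0.5228, 0.0178, 0.1912]
tool_rot: [0.06, 3.141, 0.0]
wrist_force: [-2.1, -0.5, -0.9]
grip_width: 0.001
```

```bash
python3 look.py 23; python3 - <<'E'
import cv2
a=cv2.imread('pics/top23.png')
im=cv2.resize(a,None,fx=8,fy=8,interpolation=cv2.INTER_CUBIC)
cv2.imwrite('pics/z23.png',im[165*8:240*8,225*8:295*8])
E
```

```text
t 30.1 tip rack [-59.9 -22.7] z 17.8 F [-2.09 -0.48 -0.85] grip 0.001 j [-0.13  0.79  0.06  2.02 -0.13  0.33  1.57]
tool axes in rack [[-1.0, 0.004, 0.0], [0.004, 1.0, 0.0], [-0.0, 0.0, -1.0]]
0.84 315 [ 33.3 -23.5] [[60.1, -9.2], [60.8, -36.2], [6.8, -37.7], [6.1, -11.0]]
```

View pics/z23.png

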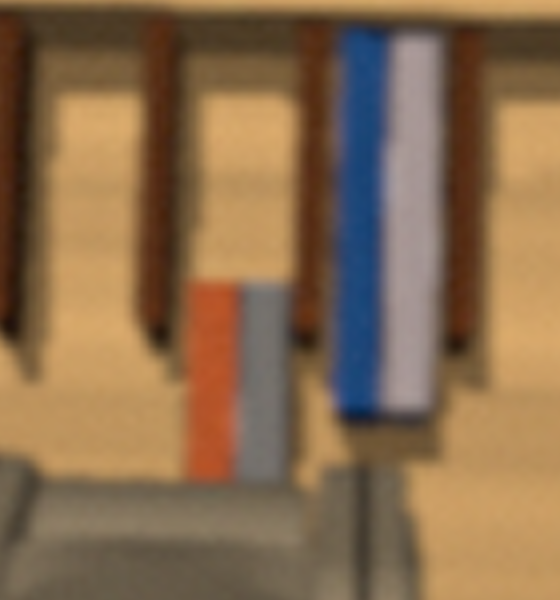

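>>> apply_moves --plan '[{"dx":-4,"dy":0.5,"dz":0,"wx":0,"wy":0,"wz":0,"hand":1},{"dx":-4,"dy":0.5,"dz":0,"wx":0,"wy":0,"wz":0,"hand":1},{"dx":-4,"dy":0,"dz":0,"wx":0,"wy":0,"wz":0,"hand":1}]'

```text
time_s: 30.58
ee_pos: [0.5351, 0.0185, 0.1912]
tool_rot: [0.06, 3.141, 0.0]
wrist_force: [-2.8, 0.3, -0.2]
grip_width: -0.001
```

>>> apply_moves --plan '[{"dx":-4,"dy":0,"dz":0,"wx":0,"wy":0,"wz":0,"hand":1},{"dx":-4,"dy":0,"dz":0,"wx":0,"wy":0,"wz":0,"hand":1},{"dx":-4,"dy":0,"dz":0,"wx":0,"wy":0,"wz":0,"hand":1}]'

```text
time_s: 30.95
ee_pos: [0.5468, 0.0179, 0.1912]
tool_rot: [-0.06, -3.141, -0.0]
wrist_force: [-2.2, 0.7, 0.4]
grip_width: 0.004
```

>>> apply_moves --plan '[{"dx":-4,"dy":0,"dz":0,"wx":0,"wy":0,"wz":0,"hand":1},{"dx":-4,"dy":0,"dz":0,"wx":0,"wy":0,"wz":0,"hand":1},{"dx":-4,"dy":0,"dz":0,"wx":0,"wy":0,"wz":0,"hand":1}]'

```text
time_s: 31.32
ee_pos: [0.5587, 0.0175, 0.1912]
tool_rot: [-0.06, -3.14, -0.0]
wrist_force: [-3.5, 0.3, 2.0]
grip_width: -0.001
```

```bash
python3 look.py 24
```

```text
t 31.32 tip rack [-24.2 -21.8] z 17.8 F [-3.54  0.27  2.  ] grip -0.001 j [-0.12  0.82  0.07  1.92 -0.12  0.41  1.57]
tool axes in rack [[-1.0, 0.004, -0.001], [0.004, 1.0, 0.0], [0.001, 0.0, -1.0]]
0.72 213 [ 78.7 -22.1] [[96.6, -7.9], [97.4, -35.1], [60.8, -36.2], [60.1, -9.2]]
0.52 243 [  88.4 -127.9] [[136.6, -120.5], [137.0, -134.1], [40.9, -135.2], [40.5, -121.8]]
```

View pics/t24.png

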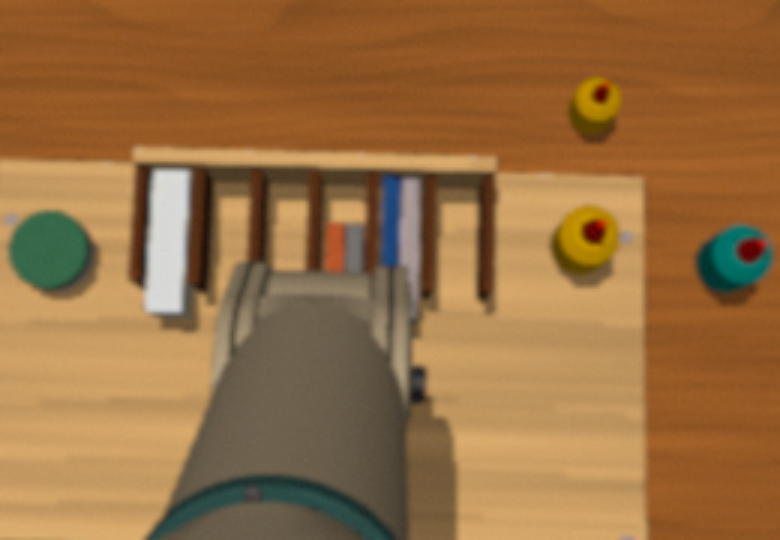

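>>> apply_moves --plan '[{"dx":-4,"dy":0,"dz":0,"wx":0,"wy":0,"wz":0,"hand":1},{"dx":-4,"dy":0,"dz":0,"wx":0,"wy":0,"wz":0,"hand":1},{"dx":-4,"dy":0,"dz":0,"wx":0,"wy":0,"wz":0,"hand":1}]'

```text
time_s: 31.8
ee_pos: [0.5711, 0.017, 0.1912]
tool_rot: [0.06, 3.14, 0.0]
wrist_force: [-1.6, -0.2, -1.2]
grip_width: 0.006
```

>>> apply_moves --plan '[{"dx":-4,"dy":0,"dz":0,"wx":0,"wy":0,"wz":0,"hand":1},{"dx":-4,"dy":0,"dz":0,"wx":0,"wy":0,"wz":0,"hand":1},{"dx":-4,"dy":0,"dz":0,"wx":0,"wy":0,"wz":0,"hand":1}]'

```text
time_s: 32.17
ee_pos: [0.5828, 0.0166, 0.1911]
tool_rot: [-0.06, -3.141, -0.0]
wrist_force: [-2.8, -0.4, -0.6]
grip_width: 0.001
```

>>> apply_moves --plan '[{"dx":-3,"dy":0,"dz":0,"wx":0,"wy":0,"wz":0,"hand":1},{"dx":-3,"dy":0,"dz":0,"wx":0,"wy":0,"wz":0,"hand":1}]'

```text
time_s: 32.42
ee_pos: [0.5887, 0.0164, 0.1912]
tool_rot: [-0.06, -3.141, -0.0]
wrist_force: [-2.4, -0.4, -0.0]
grip_width: 0.001
```

```bash
python3 look.py 25
```

```text
t 32.42 tip rack [  5.9 -21.9] z 17.8 F [-2.39 -0.39 -0.03] grip 0.001 j [-0.12  0.84  0.07  1.84 -0.12  0.47  1.57]
tool axes in rack [[-1.0, 0.004, -0.0], [0.004, 1.0, 0.0], [0.0, 0.0, -1.0]]
0.57 18066 [ 0.8 -1.6] [[-143.6, 243.5], [156.2, 257.5], [151.2, -256.9], [-144.7, -244.1]]
```

View pics/t25.png

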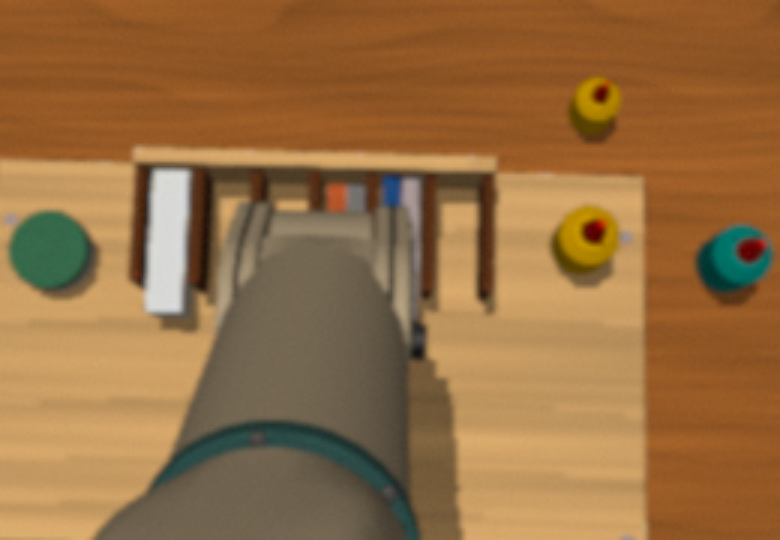

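>>> apply_moves --plan '[{"dx":-2,"dy":0,"dz":0,"wx":0,"wy":0,"wz":0,"hand":1},{"dx":-2,"dy":0,"dz":0,"wx":0,"wy":0,"wz":0,"hand":1}]'

```text
time_s: 32.78
ee_pos: [0.5923, 0.0162, 0.1912]
tool_rot: [-0.06, -3.14, -0.0]
wrist_force: [-2.8, 0.6, 1.1]
grip_width: 0.004
```

>>> apply_moves --plan '[{"dx":-1.5,"dy":0,"dz":0,"wx":0,"wy":0,"wz":0,"hand":1}]'

```text
time_s: 32.9
ee_pos: [0.5943, 0.0161, 0.1912]
tool_rot: [0.06, 3.141, 0.0]
wrist_force: [-2.8, 1.5, 0.4]
grip_width: -0.001
```

>>> apply_moves --plan '[{"dx":-1.5,"dy":0,"dz":0,"wx":0,"wy":0,"wz":0,"hand":1}]'

```text
time_s: 33.02
ee_pos: [0.5955, 0.0161, 0.1912]
tool_rot: [-0.06, -3.14, -0.0]
wrist_force: [-3.4, 1.2, 1.5]
grip_width: 0.001
```

>>> apply_moves --plan '[{"dx":-1,"dy":0,"dz":0,"wx":0,"wy":0,"wz":0,"hand":1}]'

```text
time_s: 33.15
ee_pos: [0.5965, 0.016, 0.1912]
tool_rot: [-0.06, -3.14, -0.0]
wrist_force: [-3.6, 0.9, 1.2]
grip_width: -0.001
```

>>> apply_moves --plan '[{"dx":-1,"dy":0,"dz":0,"wx":0,"wy":0,"wz":0,"hand":1}]'

```text
time_s: 33.28
ee_pos: [0.5974, 0.016, 0.1912]
tool_rot: [-0.06, -3.14, -0.0]
wrist_force: [-5.5, -0.5, 2.8]
grip_width: -0.003
```

>>> apply_moves --plan '[{"dx":-1,"dy":0,"dz":0,"wx":0,"wy":0,"wz":0,"hand":1}]'

```text
time_s: 33.4
ee_pos: [0.5977, 0.016, 0.1911]
tool_rot: [-0.06, -3.138, -0.0]
wrist_force: [-6.9, 1.3, 4.3]
grip_width: -0.0
```

>>> apply_moves --plan '[{"dx":-0.5,"dy":0,"dz":0,"wx":0,"wy":0,"wz":0,"hand":1},{"dx":0,"dy":0,"dz":0,"wx":0,"wy":0,"wz":0,"hand":1}]'

```text
time_s: 33.65
ee_pos: [0.5978, 0.016, 0.191]
tool_rot: [-0.06, -3.137, -0.0]
wrist_force: [-6.5, 0.4, 3.7]
grip_width: 0.002
```

```bash
python3 look.py 26;python3 - <<'E'
import cv2
a=cv2.imread('pics/top26.png')
im=cv2.resize(a,None,fx=8,fy=8,interpolation=cv2.INTER_CUBIC)
cv2.imwrite('pics/z26.png',im[155*8:225*8,225*8:295*8])
E
```

```text
t 33.65 tip rack [ 14.5 -21.9] z 17.6 F [-6.53  0.43  3.73] grip 0.002 j [-0.12  0.85  0.07  1.81 -0.12  0.49  1.57]
tool axes in rack [[-1.0, 0.004, -0.004], [0.004, 1.0, 0.0], [0.004, 0.0, -1.0]]
0.38 69 [128.3 -22.8] [[133.8, -8.9], [134.5, -36.3], [122.8, -36.6], [122.1, -9.3]]
```

View pics/z26.png

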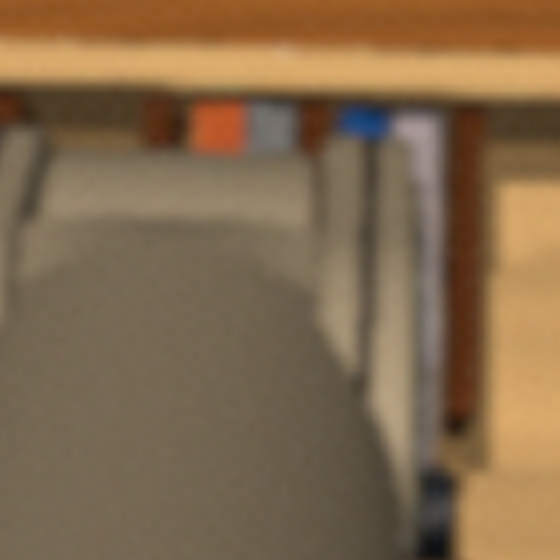

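>>> apply_moves --plan '[{"dx":10,"dy":0,"dz":0,"wx":0,"wy":0,"wz":0,"hand":1},{"dx":40,"dy":0,"dz":0,"wx":0,"wy":0,"wz":0,"hand":1},{"dx":40,"dy":0,"dz":-30,"wx":0,"wy":0,"wz":0,"hand":1},{"dx":0,"dy":0,"dz":-60,"wx":0,"wy":0,"wz":0,"hand":1},{"dx":0,"dy":40,"dz":-40,"wx":0,"wy":0,"wz":0,"hand":1}]'

```text
time_s: 34.38
ee_pos: [0.5115, 0.0566, 0.3239]
tool_rot: [0.07, 3.135, -0.002]
wrist_force: [1.5, 0.4, -0.3]
grip_width: -0.001
```

>>> apply_moves --plan '[{"dx":0,"dy":60,"dz":0,"wx":0,"wy":0,"wz":0,"hand":1},{"dx":0,"dy":60,"dz":0,"wx":0,"wy":0,"wz":0,"hand":1},{"dx":0,"dy":0,"dz":0,"wx":0,"wy":0,"wz":0,"hand":1},{"dx":0,"dy":0,"dz":0,"wx":0,"wy":0,"wz":0,"hand":1}]'

```text
time_s: 34.88
ee_pos: [0.5155, 0.1791, 0.3214]
tool_rot: [0.059, 3.139, 0.0]
wrist_force: [0.4, -0.4, 0.2]
grip_width: -0.0
```

```bash
python3 look.py 27;python3 - <<'E'
from h import *
S=shot('scene','scene27.png')
cv2.imwrite('pics/s27.png',cv2.resize(S['frame'][90:270,130:390],None,fx=3,fy=3))
p=np.load('p.npy')
a=cv2.imread('pics/top0.png').astype(int);b=cv2.imread('pics/top27.png').astype(int)
# displacement checks
for n,(r0,r1,c0,c1) in {'can':(172,205,318,352),'tin':(176,214,138,178),'white':(163,218,186,204),'blue':(166,219,265,281)}.items():
    A=cv2.cvtColor(a[r0:r1,c0:c1].astype(np.uint8),6).astype(np.float32);B=cv2.cvtColor(b[r0:r1,c0:c1].astype(np.uint8),6).astype(np.float32)
    print(n,np.round(cv2.phaseCorrelate(A,B),2).tolist() if False else cv2.phaseCorrelate(A,B))
E
```

```text
t 34.88 tip rack [-72.5 138.3] z 148.0 F [ 0.4  -0.43  0.2 ] grip -0.0 j [-0.48  0.6   0.14  1.9  -0.13  0.66  1.27]
tool axes in rack [[-1.0, 0.003, 0.002], [0.003, 1.0, 0.0], [-0.002, 0.0, -1.0]]
0.88 628 [ 77.5 -22.6] [[21.8, -8.7], [134.4, -7.8], [134.4, -36.7], [21.8, -37.1]]
can ((-0.01967072467799369, 0.0002476562133360005), 0.972546641473417)
tin ((-0.005079167791262051, -0.1288530023318053), 0.9414206838607788)
white ((0.003182816306498637, -0.024630965526100113), 0.9931409815947215)
blue ((-0.07477620316460154, 0.044375421635383105), 1.0007110246353679)
```

View pics/t27.png

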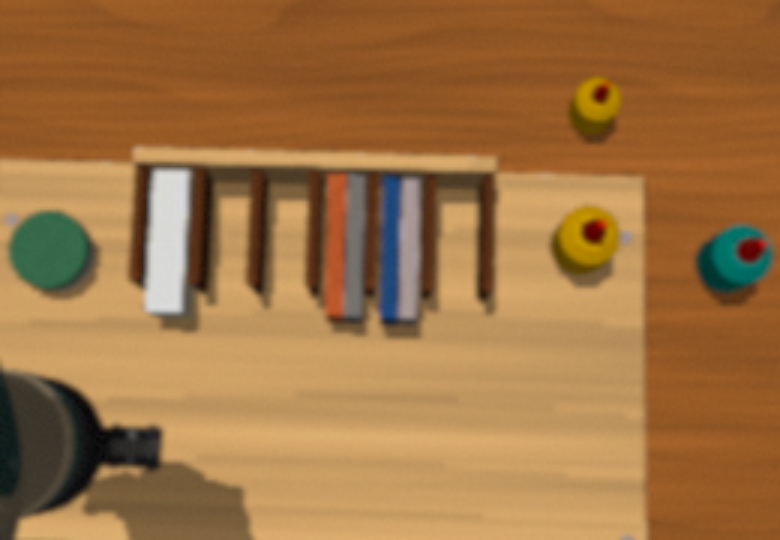

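View pics/s27.png

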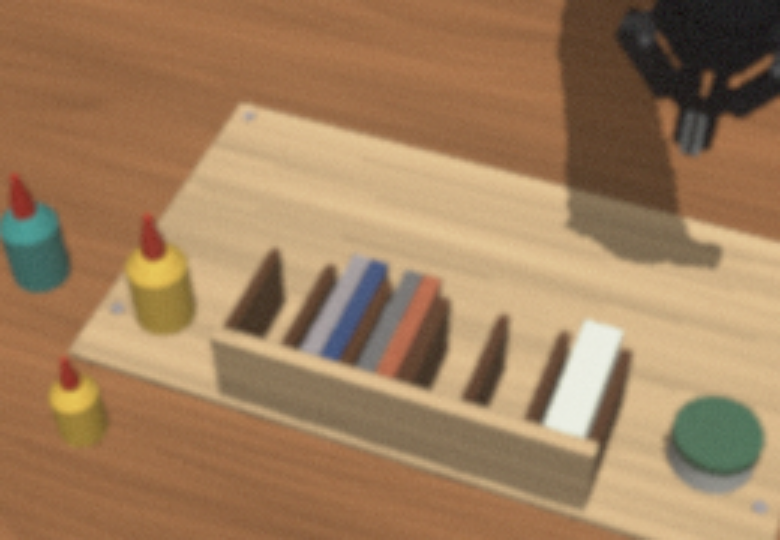

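```bash
python3 -c "
from h import *
print(arm.hand_in()); print(arm.sense()['time_s'])"
```

```text
the job is handed in; nothing more can be done
None
the job is handed in; nothing more can be done
```

The red-and-grey stone stands fully home in the third gap from the yellow oil can, and the job is handed in. `hand_in` gave no verdict.

**Counting:** the larger yellow can stands at the rack's -y end. I touched dividers 6, 5 and 4 from above, one at a time, at about 11, 16 and 15 N.

**Pushing:**
- I slid the stone sideways with the side of the fingers to line it up with the gap, then pushed its rear end until it met the back board. It was never gripped or lifted.
- The first push into the gap jammed at the mouth. The wrist force peaked near 40 N (31 N along the push, 25 N vertical) before I backed off, against the 35 N limit on finger force on the stone. The wrist reading is not the judged contact force, and nothing reported a failure.
- I re-centred the stone from both sides, overshooting a little each way. I then turned the gripper a quarter turn so the flat side of the fingers pushed the stone in. It slid at about 2–5 N, and the force rose to about 7 N at the end stop.

**Last checks** (34.9 s of the 64 s used):

| Check | Result |
|---|---|
| Stone centre in the rack frame (top camera) | x ≈ 77.5 mm, y ≈ -22.6 mm (needs 74–85 and -29 to -15) |
| Stone heading | in line with the rack to within about 0.01 rad |
| Stone front end | at x ≈ 134 mm; back board at 135 mm |
| Oil can, tin, white and blue stones | moved less than 0.15 pixel (about 0.3 mm) in the top view |
| Arm | raised clear, touching nothing |

My fitted rack pose was about 1–2 mm off at the divider noses, so I lined the stone up by the gap seen in the picture. The x and y in the table carry the same uncertainty.

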